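Fit the position probe and hold the changeover flap at its balance point

ROBOT

A 6-joint arm with a two-finger parallel gripper is mounted at the origin on the work surface. World frame = base frame: x ahead of the robot, y to its left, z up, the work surface at z = 0. Lengths are in m, angles in rad, forces in N, time in s.
With the tool pointing down it reaches from about 0.375 to 0.975 m from the base axis. Payload 3.8 kg.
Tool frame: the origin (TCP) lies between the finger pads; the fingertips stand 17 mm ahead of it and the grasp point (between the pads) lies 2 mm behind it; y points along the fingers, z is the direction in which the jaws open and shut, and the axes are right-handed (so a half turn about y gives the same grasp; the last joint's range is limited). The gripper opens to 85 mm and grips with 20 to 120 N. Pads are 22 mm wide; open, the fingers measure 114 mm over their backs; the gripper's body (76 mm by 85 mm) begins 54 mm behind the grasp point. The pads swing forward as they close: fully open they stand 13 mm farther back than shut.
Start: joints at [1.087, 0.264, 1.604, -0, 1.274, -0.037], TCP at [0.292, 0.609, 0.214] pointing down, gripper open.
Joint ranges: [-2.63, 2.63], [-0.94, 2.18], [0.31, 2.57], [-1.31, 4.45], [0, 2.66], [-2.55, 2.55]. Speed limits (rad/s): [2.57, 2.57, 3.14, 3.14, 3.14, 3.14].

INTERFACE

Orientations are given as a rotation vector (axis times angle).
In Python, from workcell import bot, eyes, nets gives the robot as it stands. The module is installed in compiled form; this text tells all that it offers.
- The arm moves only by the tool jog_arm, never from a script. Its arguments are lists of equal length, an entry for each row: "turn": the turn, a rotation vector about the tool's x, y, z in rad, a list of three; "slide": the shift along the tool's x, y, z in mm, a list of three; "grip": the opening in per cent of the stroke, from 0 (shut) to 100 (fully open). A call has 1 to 5 rows; each row shifts and turns the commanded pose from where the row before left it, along the tool's axes as they then stand; what a row does not reach is not made up. A row lasts 1/10 s, in which the tool goes at most 50 mm and 8.59 degrees, less where a joint would pass 70% of its speed; a pose out of reach is approached as far as the arm can. A call with a gripper value outside its range is refused whole. The fingers move at their own pace and stop on an object; "newtons" is the grip in N (left out, the last holds). Time passes only in rows, so rows that do not move let the fingers close. It gives the time, the measured TCP pose, the force and the opening at its end, in the units of the state.
- bot.read_state(): the state, without advancing time (a new reading comes with each control period).
- eyes.read_camera(name): name is "side" or "top"; returns a dict with "img" (420x560x3 uint8, red, green, blue), "depth" (420x560 float32, m along the optical axis (not along the pixel's ray), 0 where there is no reading), "intrinsics" (3x3 intrinsics, pixels), "position" and "rotation" of the camera in the world. Camera axes: x right, y down, z forward; pixel columns grow to the right and rows downward; lengths in m; the calibration is good to about 2 mm. A picture is of the moment at which its call begins.
- bot.finish_job(): hands the job in, once; it reports no verdict.
Trained networks look in a picture, given as the dict that the camera call returned (one of the last four; its "shot" number tells which), for a name from the list of things; names that differ only in an ending like _2 or _b are one class to them, and where a whole thing is asked for, a point or a joint stands for the part that bears it (a point fixed in the world has none). Each returns a list of dicts, best first, with "conf" (0 to 1); they miss things now and then, are a little off and sometimes report something else, mostly with a low value. They report only what shows in the picture. A call takes as long as a camera call. They do not tell look-alikes from the thing itself.
- nets.search_frame(thing, picture): "xyz" ([x, y, z] in m, in the coordinates of the camera as it stood for that picture, good to about 4 mm: the middle of the surface that is visible of it).
The state is a dict: "time": time; "q": joint angles; "joint_vel": joint speeds; "joint_torque": joint torques, N m; "tool_pos": TCP position; "tcp_rot": TCP orientation; "wrist_force": force on the tool from outside, world axes, zero at the start; "torque": the same for the moment, N m; "width": opening from 0.0 (shut) to 1.0 (fully open).
Only numpy, scipy, OpenCV 4.12 (cv2) and the standard library are available. Lean on these libraries where they do the work, as an engineer would, in place of code of your own. Each camera call takes 0.05 s, during which the arm holds its last target.

TASK

Set up the changeover flap for zeroing its position probe: take the orange-headed probe from the rack and slide it fully home in the orange-banded sleeve beside the flap, then swing the yellow flap up by its black grip bar to its balance point, where it stands upright over its hinge and would fall neither way. Finish while still gripping the flap there, holding it still, with the probe left home in its sleeve. Leave the blue-headed spare probe in the rack and all the other things where they are.

Things in the scene. Friction and masses are not known exactly. Their poses are not given: they have to be found in the camera images.
- probe_head (a point): Centre of the head of the orange-headed probe, where to grasp it: an upright orange cylinder, 24 mm in diameter and 45 mm tall. Under the head is a dark steel collar 30 mm in diameter and 4 mm thick, its underside 26.5 mm below this point; under the collar a plain steel rod 14 mm in diameter and 55 mm long with a small chamfer at the tip. Mass about 0.1 kg. z points up along the probe. It starts upright in one of the two holes of the rack.
- probe_tip (a point): Lower end of the orange-headed probe's rod, on its axis, 81.5 mm below the centre of its head.
- spare_head (a point): Centre of the head of the spare probe, the same but with a blue head, standing in the other hole of the rack. Leave it there.
- rack: White rack block, fixed, 60 mm (its x) by 140 mm (its y) by 62 mm high, with two upright through holes 17 mm in diameter, 35 mm either side of its centre along its y, so 70 mm apart. Origin: centre of its underside. A probe hangs in a hole with its collar on the rack's top. Grip a head with the fingers closing along the rack's x to keep clear of the other probe.
- sleeve_mouth (a point): Centre of the mouth of the sleeve: a dark steel block 42 mm square with an orange band, standing on the flap fixture, its top 74 mm above the table. Upright hole 15.8 mm in diameter, 62 mm deep, with a 2 mm lead-in chamfer. The probe is fully home when its collar sits on the block's top. The point has the fixture's axes: x is the direction in which the flap swings, y lies along the hinge towards the flap. The hinge centre is 150 mm along +y from here.
- flap_hinge (a point): Centre of the flap's hinge line, 60 mm above the table, fixed; the hinge runs along this point's y. Two grey upright cheek plates stand 68 mm either side of it along y (130 mm long in x, tops 112 mm above the table), with a green mark at the middle of each plate's upper edge.
- flap_bar (a point): Centre of the flap's black grip bar, a round bar 12 mm in diameter and 96 mm long, parallel to the hinge, 135 mm from it. The bar stands on two 10 mm wide tabs 88 mm apart (78 mm clear between them), its centre 45 mm beyond the edge of the yellow flap plate (6 mm thick, 120 mm wide, 90 mm tall). It can be pinched from above with the fingers closing across it; the bar may turn between the fingers.
- flap (a joint): Angle of the flap in rad: 0 is upright, its balance point (its weight straight over the hinge); positive leans the bar towards the fixture's +x. The hinge is nearly free: let go, the flap falls to one of its rubber stops at -0.65 or +0.65, and at the start it lies on either. Flap mass about 0.25 kg.
- wrench: Loose steel wrench lying on the table; origin on its underside. Leave it.
- bottle: White plastic bottle with a blue cap, 60 mm in diameter and 130 mm tall; origin: centre of its underside. Leave it.
- beaker: Open glass beaker, 80 mm in diameter and 100 mm tall; origin: centre of its underside. Leave it.
- collar: Loose steel ring 90 mm in diameter and 16 mm thick, lying flat; origin: centre of its underside. Leave it.
- jar: Amber glass jar, 66 mm in diameter and 80 mm tall; origin: centre of its underside. Leave it.
- screwdriver: Loose screwdriver lying on the table; origin on its underside. Leave it.
Not all that is in view belongs to the job. Leave any white look-alike of the part that bears probe_head alone.

How it is judged:
By the outcome, as a careful person would: the job done as asked, in the order asked, and still so for the second after the job is handed in, while the arm keeps its last pose, push and grip.
It also fails if it takes over 48 s, if anything falls off the work surface, if the arm or the gripper's body presses on something with over 40 N, if the wrist force passes 120 N, or if a joint passes its speed limit or range.

## Working session

There is one attempt and no reset: what is moved stays moved. The work goes in short steps, Python scripts to look and compute and a tool call to move; the robot and the scene stay as the last step left them, time stands still between calls to the robot, and variables do not carry over. Pictures are saved under pics/ and viewed, and the job is handed in when it is done.

Besides the shell and the picture viewer there is one more tool, called after "Emit:" by a JSON object that holds its "op" and its "data". jog_arm: Moves the arm, as the interface text tells. Its arguments: {"type":"object","properties":{"turn":{"type":"array"},"slide":{"type":"array"},"grip":{"type":"array"},"newtons":{"type":"number"}},"required":["turn","slide","grip"]}

```bash
mkdir -p pics; cat > h.py <<'E'
import numpy as np, cv2
from workcell import bot, eyes, nets
def shot(name, fn):
    p=eyes.read_camera(name); cv2.imwrite('pics/'+fn, cv2.cvtColor(p['img'],cv2.COLOR_RGB2BGR)); return p
def w(p,x): return np.array(p['rotation'])@np.array(x)+np.array(p['position'])
def pix(p,u,v):
    K=p['intrinsics']; d=p['depth'][int(v),int(u)]
    return w(p,[(u-K[0][2])/K[0][0]*d,(v-K[1][2])/K[1][1]*d,d]) if d>0 else None
def cloud(p):
    K=p['intrinsics']; d=p['depth']; v,u=np.indices(d.shape)
    c=np.stack([(u-K[0][2])/K[0][0]*d,(v-K[1][2])/K[1][1]*d,d],-1)
    return c@np.array(p['rotation']).T+np.array(p['position'])
E
python3 - <<'E'
from h import *
np.set_printoptions(precision=4,suppress=True)
s=bot.read_state(); print(s)
for n in ['top','side']:
    p=shot(n,n+'0.png'); print(n,p['position'],p['rotation'],p['intrinsics'])
    for t in ['probe_head','spare_head','rack','sleeve_mouth','flap_bar','flap_hinge','bottle','beaker','jar','collar']:
        try: r=nets.search_frame(t,p)
        except Exception as e: print(t,e); continue
        print(t,[(round(a['conf'],2),w(p,a['xyz'])) for a in r[:3]])
print(bot.read_state()['time'])
E
```

```text
{'time': 0.0, 'q': array([ 1.0871,  0.2648,  1.6054,  0.    ,  1.2737, -0.0369]), 'joint_vel': array([ 0.0002,  0.001 ,  0.    , -0.0007,  0.0013,  0.0016]), 'joint_torque': array([ -0.0022, -51.5099, -36.7321,  -0.0001,   0.0127,  -0.    ]), 'tool_pos': array([0.2913, 0.608 , 0.2125]), 'tcp_rot': array([-1.5445,  0.351 , -0.35  ]), 'wrist_force': array([-0.092 , -0.8058, -0.0796]), 'torque': array([-0.0121, -0.0026,  0.0401]), 'width': 0.995558301786327}
top [ 0.3632 -0.0315  1.4311] [-2.1557  2.1271 -0.1614] [[476.856    0.     275.7755]
 [  0.     476.856  214.3082]
 [  0.       0.       1.    ]]
probe_head [(0.63, array([-0.2624, -0.6571,  0.8055])), (0.63, array([ 0.0249, -0.3697,  1.0928]))]
spare_head []
rack [(0.93, array([-0.1742, -0.5688,  0.8938]))]
sleeve_mouth [(0.96, array([ 0.2429, -0.1518,  1.3108]))]
flap_bar [(0.7, array([ 0.2785, -0.1162,  1.3464]))]
flap_hinge [(0.67, array([ 0.2823, -0.1123,  1.3502])), (0.64, array([ 0.2473, -0.1473,  1.3152])), (0.26, array([-0.6881, -1.0827,  0.3798]))]
bottle [(0.97, array([-0.6869, -1.0815,  0.381 ]))]
beaker [(0.85, array([
[... 460 characters left out ...]
(0.25, array([ 0.1384, -0.4819,  0.9352]))]
spare_head [(0.8, array([-0.4537, -1.074 ,  0.3431]))]
rack [(0.18, array([-0.4602, -1.0805,  0.3366]))]
sleeve_mouth [(0.77, array([-0.4184, -1.0387,  0.3784]))]
flap_bar [(0.9, array([-0.4672, -1.0874,  0.3296])), (0.51, array([-0.8904, -1.5107, -0.0936])), (0.49, array([-0.4503, -1.0706,  0.3465]))]
flap_hinge [(0.65, array([-0.4202, -1.0405,  0.3766]))]
bottle [(0.66, array([-1.0091, -1.6294, -0.2123]))]
beaker [(0.94, array([-0.8967, -1.517 , -0.0999]))]
jar [(0.57, array([-0.2397, -0.86  ,  0.5571])), (0.51, array([-0.5122, -1.1325,  0.2846]))]
collar [(0.77, array([ 0.1395, -0.4808,  0.9363])), (0.58, array([-0.9704, -1.5907, -0.1736]))]
1.1
```

The camera rotation is a rotation vector, so I'm fixing the helper and re-running.

```bash
sed -i "s/np.array(p\['rotation'\])/RR(p)/g" h.py; sed -i "2a from scipy.spatial.transform import Rotation as R\ndef RR(p): return R.from_rotvec(p['rotation']).as_matrix()" h.py
python3 - <<'E'
from h import *
import pickle
np.set_printoptions(precision=4,suppress=True)
s=bot.read_state(); print(R.from_rotvec(s['tcp_rot']).as_matrix())
for n in ['top','side']:
    p=shot(n,n+'1.png'); pickle.dump(p,open(n+'1.pkl','wb'))
    for t in ['probe_head','spare_head','rack','sleeve_mouth','flap_bar']:
        r=nets.search_frame(t,p)
        K=p['intrinsics']
        for a in r[:3]:
            x=a['xyz']; print(n,t,round(a['conf'],2),w(p,x),(np.array(K)@x/x[2])[:2].round())
print(bot.read_state()['time'])
E
```

```text
[[ 0.9018  0.      0.4321]
 [-0.4321  0.      0.9018]
 [ 0.     -1.      0.0001]]
top probe_head 0.53 [ 0.4603 -0.322   0.11  ] [382. 253.]
top rack 0.83 [ 0.4652 -0.288   0.0605] [366. 253.]
top sleeve_mouth 0.73 [0.5976 0.0438 0.0413] [252. 207.]
top flap_bar 0.89 [0.6163 0.0889 0.1079] [235. 196.]
side probe_head 0.79 [ 0.4596 -0.3379  0.0924] [337. 304.]
side probe_head 0.62 [ 0.6595 -0.4317  0.0053] [419. 302.]
side probe_head 0.55 [ 0.3648 -0.2927  0.0784] [290. 323.]
side spare_head 0.5 [ 0.4624 -0.2658  0.0855] [311. 288.]
side rack 0.9 [ 0.4475 -0.3165  0.053 ] [324. 314.]
side sleeve_mouth 0.77 [0.5833 0.0288 0.0459] [257. 223.]
side flap_bar 0.64 [0.6125 0.0895 0.1085] [248. 192.]
side flap_bar 0.55 [ 0.379  -0.4981  0.0244] [378. 399.]
1.7
```

View pics/top0.png

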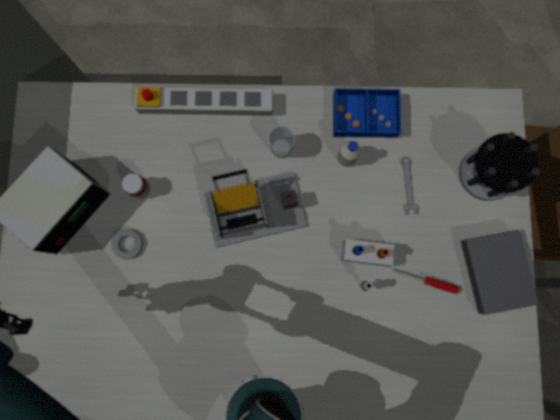

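View pics/side0.png

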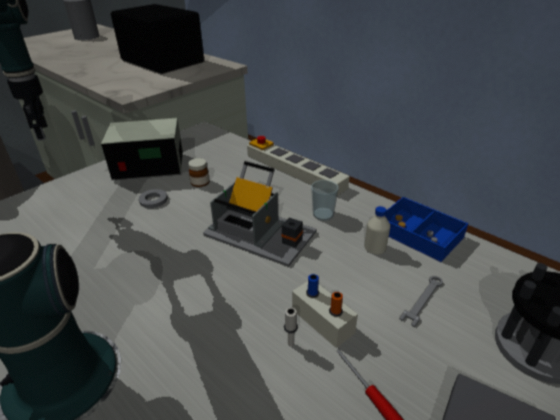

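```bash
python3 - <<'E'
from h import *
import pickle
np.set_printoptions(precision=4,suppress=True)
pt=pickle.load(open('top1.pkl','rb'));ps=pickle.load(open('side1.pkl','rb'))
def crop(p,u0,v0,u1,v1):
    i=cv2.cvtColor(p['img'],cv2.COLOR_RGB2BGR)[v0:v1,u0:u1]; i=cv2.convertScaleAbs(i,alpha=1.6,beta=10)
    return cv2.resize(i,(400,300),interpolation=cv2.INTER_CUBIC)
cv2.imwrite('pics/c1.png',np.vstack([np.hstack([crop(pt,195,160,315,250),crop(pt,335,225,415,300)]),np.hstack([crop(ps,195,150,325,265),crop(ps,270,260,370,350)])]))
for n,p in [('top',pt),('side',ps)]:
    C=cloud(p); h=cv2.cvtColor(p['img'],cv2.COLOR_RGB2HSV).astype(int); H,S,V=h[...,0],h[...,1],h[...,2]
    ok=p['depth']>0; X,Y,Z=C[...,0],C[...,1],C[...,2]
    reg=ok&(X>.2)&(X<1)&(Y>-.6)&(Y<.4)
    def rep(nm,m):
        if m.sum(): print(n,nm,m.sum(),'med',np.median(C[m],0),'lo',np.percentile(C[m],5,axis=0),'hi',np.percentile(C[m],95,axis=0))
    near=(abs(X-.46)<.1)&(abs(Y+.3)<.12)
    rep('orange',reg&near&(H<16)&(S>130)&(V>60)&(Z>.07))
    rep('blue',reg&near&(H>105)&(H<130)&(S>100)&(Z>.07))
    rk=reg&near&(S<70)&(V>90)&(abs(Z-.062)<.006); rep('racktop',rk)
    if rk.sum()>10: print(cv2.minAreaRect((C[rk][:,:2]*1000).astype(np.float32)))
    fl=(X>.5)&(X<.75)&(Y>-.08)&(Y<.2)&ok
    rep('yellow',fl&(H>17)&(H<32)&(S>130)&(V>60))
    rep('green',fl&(H>45)&(H<85)&(S>80))
    rep('high',fl&(Z>.135))
    sl=fl&(abs(Z-.074)<.005)&(Y<.03); rep('sleevetop',sl)
    if sl.sum()>5: print(cv2.minAreaRect((C[sl][:,:2]*1000).astype(np.float32)))
    ck=fl&(abs(Z-.112)<.003); rep('cheek',ck)
    fb=fl&(Z>.004)&(Z<.02); rep('base',fb)
    if fb.sum()>5: print(cv2.minAreaRect((C[fb][:,:2]*1000).astype(np.float32)))
E
```

```text
top orange 53 med [ 0.4615 -0.3234  0.1105] lo [ 0.4538 -0.3374  0.0861] hi [ 0.4699 -0.3179  0.1172]
top blue 66 med [ 0.4707 -0.2564  0.1118] lo [ 0.4612 -0.2681  0.0872] hi [ 0.4795 -0.2492  0.116 ]
top racktop 805 med [ 0.4646 -0.2941  0.0626] lo [ 0.4385 -0.3587  0.0579] hi [ 0.496  -0.2305  0.0668]
((441.556884765625, -292.1011962890625), (140.5597381591797, 113.08673858642578), 83.85600280761719)
top yellow 977 med [0.6127 0.0862 0.1025] lo [0.5853 0.0343 0.0705] hi [0.6402 0.1394 0.1324]
top green 26 med [0.5596 0.0936 0.107 ] lo [0.5369 0.0141 0.048 ] hi [0.6028 0.146  0.1175]
top high 259 med [0.6588 0.1    0.1704] lo [0.6309 0.0515 0.1367] hi [0.6736 0.1429 0.1771]
top sleevetop 175 med [ 0.6195 -0.0593  0.0744] lo [ 0.5985 -0.0797  0.0701] hi [0.6406 0.0251 0.0782]
((591.1876831054688, -26.207576751708984), (104.65473175048828, 111.59628295898438), 2.660291910171509)
top cheek 316 med [0.5966 0.0827 0.1122] lo [0.5249 0.0083 0.1095] hi [0.6431 0.1558 0.1147]
top base 2427 med [ 0.5964 -0.0081  0.0124] lo [ 0.5077 -0.0723  0.0047] hi [0.7228 0.1769 0.0185]
((624.6804199218
[... 578 characters left out ...]
 0.1375 0.1267]
side green 27 med [0.5736 0.0964 0.1001] lo [0.5535 0.0078 0.0462] hi [0.6054 0.1434 0.1102]
side high 228 med [0.658  0.0932 0.1629] lo [0.634  0.0477 0.1379] hi [0.672  0.1393 0.1705]
side sleevetop 184 med [ 0.6144 -0.0502  0.0718] lo [ 0.5457 -0.0774  0.0694] hi [0.6456 0.019  0.0779]
((644.29833984375, -28.463058471679688), (200.60885620117188, 97.9870376586914), 13.54856014251709)
side cheek 267 med [0.6009 0.0714 0.1111] lo [0.5241 0.0031 0.1092] hi [0.6376 0.1394 0.1144]
side base 1397 med [ 0.5534 -0.0081  0.0098] lo [ 0.5064 -0.0741  0.0067] hi [0.6802 0.1122 0.0176]
((592.8485107421875, 34.669525146484375), (172.882080078125, 274.7467041015625), 15.118260383605957)
```

View pics/c1.png

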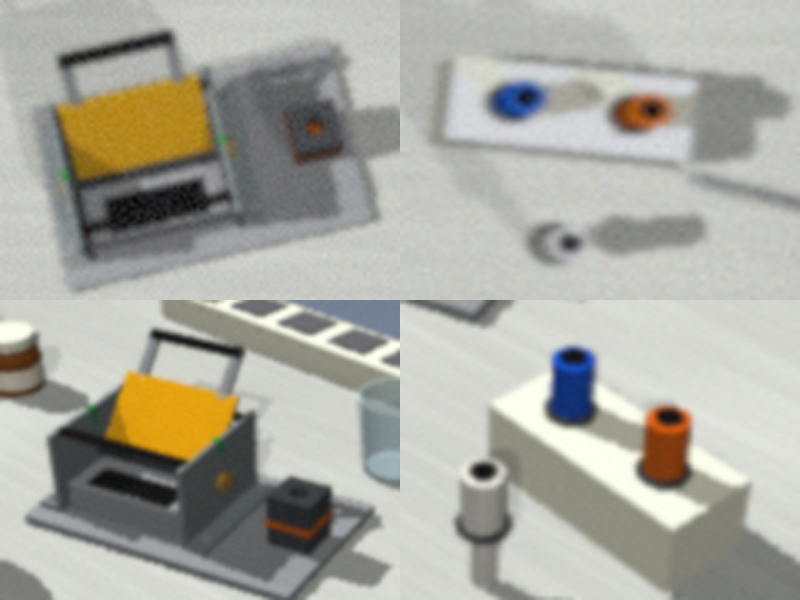

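```bash
cat > fit.py <<'E'
from h import *
import pickle
from scipy.optimize import least_squares
np.set_printoptions(precision=4,suppress=True)
pt=pickle.load(open('top1.pkl','rb'));ps=pickle.load(open('side1.pkl','rb'))
for n,p in [('top',pt),('side',ps)]:
    C=cloud(p); h=cv2.cvtColor(p['img'],cv2.COLOR_RGB2HSV).astype(int); H,S,V=h[...,0],h[...,1],h[...,2]
    ok=p['depth']>0; X,Y,Z=C[...,0],C[...,1],C[...,2]
    tb=ok&(abs(X-.5)<.05)&(abs(Y+.15)<.05); print(n,'table z',np.median(Z[tb]))
    for nm,m in [('orange',(H<16)&(S>130)),('blue',(H>105)&(H<130)&(S>100))]:
        m=m&ok&(abs(X-.46)<.1)&(abs(Y+.3)<.12)&(Z>.08)&(V>50)
        m=cv2.erode(m.astype(np.uint8),np.ones((2,2)))>0 if 0 else m
        P=C[m]
        f=lambda q: np.where(P[:,2]>q[2]-.003, np.maximum(np.hypot(P[:,0]-q[0],P[:,1]-q[1])-.012,0), np.hypot(P[:,0]-q[0],P[:,1]-q[1])-.012)
        top=np.percentile(P[:,2],90)
        r=least_squares(lambda q:f([q[0],q[1],top]),P[:,:2].mean(0)+[0.003,0.003],loss='soft_l1',f_scale=.002)
        print(n,nm,r.x,'ztop',top,len(P),np.sqrt(np.mean(r.fun**2)))
    # rect fits via top faces (IoU-like via edges): min area on core comp
    def rect(m,nm,w,hh):
        k,l,st,ce=cv2.connectedComponentsWithStats(m.astype(np.uint8)); i=1+np.argmax(st[1:,4]); P=C[l==i][:,:2]
        def cost(q):
            c,s=np.cos(q[2]),np.sin(q[2]); d=P-q[:2]; a=d@[c,s]; b=d@[-s,c]
            return np.r_[np.maximum(abs(a)-w/2,0),np.maximum(abs(b)-hh/2,0)]
        best=None
        r0=cv2.minAreaRect((P*1000).astype(np.float32))
        r=least_squares(cost,[r0[0][0]/1e3,r0[0][1]/1e3,-.13 if nm=='rack' else .15],diff_step=1e-4)
        print(n,nm,len(P),'fit',r.x,'minrect',r0,'mean',P.mean(0), 'zmed',np.median(C[l==i][:,2]))
    rect(ok&(V>100)&(abs(Z-.061)<.006)&(X>.42)&(abs(X-.46)<.06)&(abs(Y+.3)<.12),'rack',.060,.140)
    rect(ok&(abs(Z-.073)<.006)&(abs(X-.62)<.04)&(abs(Y+.058)<.035),'sleeve',.042,.042)
    # fixture yaw by bar, cheeks
    fl=(X>.5)&(X<.75)&(Y>-.08)&(Y<.2)&ok
    bar=fl&(Z>.155)&(V<70); P=C[bar]; 
    vx=cv2.fitLine((P[:,:2]*1000).astype(np.float32),cv2.DIST_HUBER,0,.01,.01).ravel(); print(n,'bar',len(P),P.mean(0),P.min(0),P.max(0),'dir',vx[:2],'yaw',np.arctan2(-vx[0]*np.sign(vx[1]),vx[1]*np.sign(vx[1])))
    ck=fl&(abs(Z-.111)<.004)&(H>70)|fl&(abs(Z-.111)<.004)&(S<90)
    P=C[ck]; print(n,'cheek',len(P),cv2.minAreaRect((P[:,:2]*1000).astype(np.float32)))
    g=fl&(H>45)&(H<85)&(S>100)&(Z>.09); print(n,'green',C[g])
    yl=fl&(H>17)&(H<32)&(S>130)&(V>60); P=C[yl]; c=P.mean(0); u,s,vt=np.linalg.svd(P-c,full_matrices=0); nn=vt[2]*np.sign(vt[2,2]); print(n,'flap',c,'normal',nn,'tilt from vertical', np.pi/2-np.arccos(nn[2]))
E
python3 fit.py
```

```text
top table z 0.0009122651380236713
top orange [ 0.4638 -0.3301] ztop 0.11597849705637116 54 0.0021833106655659447
top blue [ 0.4719 -0.2608] ztop 0.11568220129495488 58 0.0023848315926382887
top rack 680 fit [ 0.4678 -0.2952 -0.1087] minrect ((467.7452697753906, -295.17138671875), (140.0603790283203, 60.35358428955078), 83.85600280761719) mean [ 0.4664 -0.2923] zmed 0.06250808429770804
top sleeve 178 fit [ 0.6213 -0.0645  0.2154] minrect ((621.3098754882812, -64.50642395019531), (43.003746032714844, 42.03776550292969), 12.391437530517578) mean [ 0.621  -0.0648] zmed 0.074390011991461
top bar 155 [0.6633 0.1001 0.1729] [0.6455 0.0541 0.1582] [0.679  0.1449 0.1803] dir [ 0.2438 -0.9698] yaw 0.24627575
top cheek 236 ((584.2882690429688, 80.61132049560547), (128.91297912597656, 141.94271850585938), 14.052972793579102)
top green [[0.6029 0.0143 0.1119]
 [0.5696 0.1452 0.1131]
 [0.5713 0.1438 0.1025]
 [0.5481 0.0439 0.1148]
 [0.5393 0.0632 0.1155]
 [0.5392 0.0603 0.1168]
 [0.5361 0.0797 0.1167]
 [0.533  0.0962 0.1178]]
top flap [0.6126 0.0865 0.102 ] normal [-0.782  -0.1994  0.5905] tilt fr
[... 709 characters left out ...]
dir [ 0.2458 -0.9693] yaw 0.24835095
side cheek 194 ((582.7174072265625, 76.24640655517578), (126.7330322265625, 142.8535919189453), 14.277325630187988)
side green [[0.5664 0.1412 0.1104]
 [0.5674 0.1379 0.1114]
 [0.5651 0.1399 0.1083]
 [0.5687 0.1401 0.1064]
 [0.5686 0.1405 0.103 ]
 [0.5706 0.1436 0.0972]
 [0.5736 0.1429 0.0961]
 [0.5682 0.141  0.0961]
 [0.5685 0.1419 0.0922]
 [0.6038 0.0148 0.1082]
 [0.6051 0.0122 0.1088]
 [0.6    0.011  0.1087]
 [0.601  0.008  0.1095]
 [0.6008 0.008  0.1064]
 [0.6012 0.0086 0.1025]
 [0.6002 0.0077 0.1002]
 [0.6086 0.0125 0.0936]
 [0.5996 0.0072 0.0975]]
side flap [0.6129 0.0868 0.1004] normal [-0.7678 -0.1769  0.6157] tilt from vertical 0.6633365653049194
```

Emit:
{"op": "jog_arm", "data": {"turn": [[0, 0.148, 0], [0, 0.148, 0], [0, 0.148, 0], [0, 0.148, 0], [0, 0.148, 0]], "slide": [[0, 0, 0], [0, 0, 0], [0, 0, 0], [0, 0, 0], [0, 0, 0]], "grip": [60, 60, 60, 60, 60], "newtons": 60}}

```text
time: 2.2
tool_pos: [0.2917, 0.6087, 0.2138]
tcp_rot: [-1.365, 0.926, -0.927]
wrist_force: [0.3, -0.6, -0.2]
width: 0.6
```

Emit:
{"op": "jog_arm", "data": {"turn": [[0, 0.148, 0], [0, 0.148, 0], [0, 0.148, 0], [0, 0.055, 0], [0, 0, 0]], "slide": [[0, 0, 0], [0, 0, 0], [0, 0, 0], [0, 0, 0], [45.7, 0, 14]], "grip": [60, 60, 60, 60, 60]}}

```text
time: 2.7
tool_pos: [0.2997, 0.5651, 0.213]
tcp_rot: [-1.152, 1.293, -1.29]
wrist_force: [0.6, -0.3, 0.5]
width: 0.599
```

Emit:
{"op": "jog_arm", "data": {"turn": [[0, 0, 0], [0, 0, 0], [0, 0, 0], [0, 0, 0], [0, 0, 0]], "slide": [[45.7, 0, 14], [45.7, 0, 14], [45.7, 0, 14], [45.7, 0, 14], [45.7, 0, 14]], "grip": [60, 60, 60, 60, 60]}}

```text
time: 3.2
tool_pos: [0.3437, 0.325, 0.214]
tcp_rot: [-1.152, 1.293, -1.293]
wrist_force: [0.7, -0.6, -0.6]
width: 0.596
```

Emit:
{"op": "jog_arm", "data": {"turn": [[0, 0, 0], [0, 0, 0], [0, 0, 0], [0, 0, 0], [0, 0, 0]], "slide": [[45.7, 0, 14], [45.7, 0, 14], [45.7, 0, 14], [45.7, 0, 14], [45.7, 0, 14]], "grip": [60, 60, 60, 60, 60]}}

```text
time: 3.7
tool_pos: [0.387, 0.09, 0.2144]
tcp_rot: [-1.151, 1.292, -1.293]
wrist_force: [1.0, 0.2, -0.1]
width: 0.598
```

Emit:
{"op": "jog_arm", "data": {"turn": [[0, 0, 0], [0, 0, 0], [0, 0, 0], [0, 0, 0], [0, 0, 0]], "slide": [[45.7, 0, 14], [45.7, 0, 14], [45.7, 0, 14], [45.7, 0, 14], [45.7, 0, 14]], "grip": [60, 60, 60, 60, 60]}}

```text
time: 4.2
tool_pos: [0.4304, -0.1455, 0.2144]
tcp_rot: [-1.151, 1.293, -1.295]
wrist_force: [0.7, 0.9, -0.1]
width: 0.597
```

Emit:
{"op": "jog_arm", "data": {"turn": [[0, 0, 0], [0, 0, 0], [0, 0, 0], [0, 0, 0], [0, 0, 0]], "slide": [[45.7, 0, 14], [45.7, 0, 14], [45.7, 0, 14], [45.7, 0, 14], [0, 20, 0]], "grip": [60, 60, 60, 60, 60]}}

```text
time: 4.7
tool_pos: [0.4675, -0.3386, 0.197]
tcp_rot: [-1.151, 1.288, -1.305]
wrist_force: [-0.8, 0.5, 0.7]
width: 0.6
```

Emit:
{"op": "jog_arm", "data": {"turn": [[0, 0, 0], [0, 0, 0]], "slide": [[0, 0, 0], [0, 0, 0]], "grip": [60, 60]}}

```text
time: 4.9
tool_pos: [0.4643, -0.3306, 0.1932]
tcp_rot: [-1.153, 1.296, -1.292]
wrist_force: [0.4, -0.2, 0.5]
width: 0.601
```

```bash
python3 - <<'E'
from h import *
np.set_printoptions(precision=4,suppress=True)
s=bot.read_state(); print(s['q'],s['tool_pos'],R.from_rotvec(s['tcp_rot']).as_matrix())
p=shot('side','side2.png'); i=cv2.imread('pics/side2.png')[200:360,250:450]
cv2.imwrite('pics/side2c.png',cv2.resize(cv2.convertScaleAbs(i,alpha=1.6),(800,640))[:600])
E
```

```text
[-0.6627  0.0821  1.8544  0.0003  1.2075 -0.5477] [ 0.4643 -0.3306  0.1932] [[-0.1149 -0.0017  0.9934]
 [-0.9934  0.0016 -0.1149]
 [-0.0014 -1.     -0.0018]]
```

View pics/side2c.png

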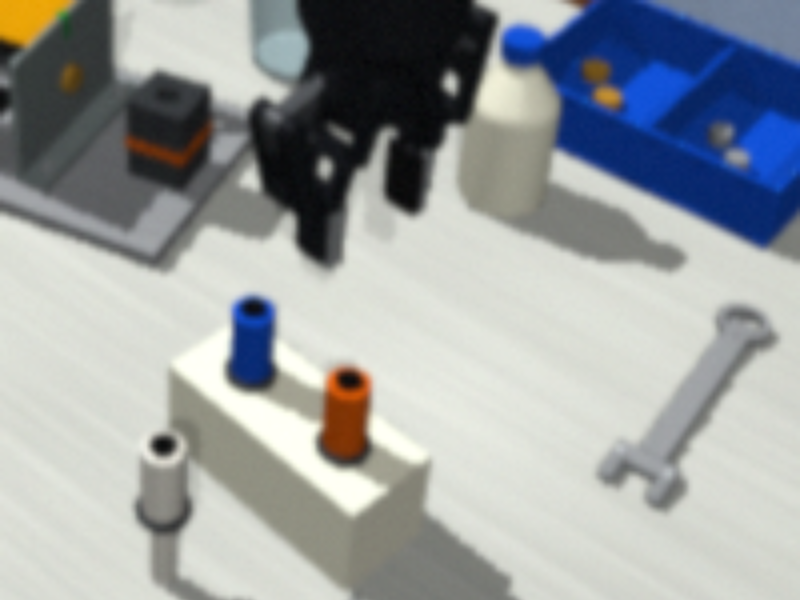

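Emit:
{"op": "jog_arm", "data": {"turn": [[0, 0, 0], [0, 0, 0], [0, 0, 0], [0, 0, 0], [0, 0, 0]], "slide": [[0, 40, 0], [0, 35, 0], [0, 19, 0], [0, 10, 0], [0, 0, 0]], "grip": [60, 60, 60, 60, 60]}}

```text
time: 5.45
tool_pos: [0.4646, -0.3302, 0.0894]
tcp_rot: [-1.154, 1.294, -1.291]
wrist_force: [-0.4, 0.2, -0.5]
width: 0.603
```

Emit:
{"op": "jog_arm", "data": {"turn": [[0, 0, 0], [0, 0, 0], [0, 0, 0], [0, 0, 0], [0, 0, 0]], "slide": [[0, 0, 0], [0, 0, 0], [0, 0, 0], [0, 0, 0], [0, 0, 0]], "grip": [10, 10, 10, 10, 10], "newtons": 40}}

```text
time: 5.95
tool_pos: [0.4652, -0.333, 0.0943]
tcp_rot: [-1.154, 1.291, -1.296]
wrist_force: [-8.7, 2.8, 17.1]
width: 0.104
```

```bash
cat > look.py <<'E'
from h import *
import sys
np.set_printoptions(precision=4,suppress=True)
cam,fn,u0,v0,u1,v1=sys.argv[1],sys.argv[2],*map(int,sys.argv[3:7])
p=shot(cam,fn+'.png'); i=cv2.imread('pics/'+fn+'.png')[v0:v1,u0:u1]
k=min(780/(u1-u0),580/(v1-v0))
cv2.imwrite('pics/'+fn+'c.png',cv2.resize(cv2.convertScaleAbs(i,alpha=1.6),None,fx=k,fy=k,interpolation=cv2.INTER_CUBIC))
import pickle; pickle.dump(p,open(fn+'.pkl','wb'))
s=bot.read_state(); print(s['time'],s['tool_pos'],s['wrist_force'],s['torque'],s['width'])
E
python3 look.py side s3 260 230 380 330; python3 look.py top t3 330 210 430 300
```

```text
6.0 [ 0.4652 -0.333   0.0943] [-8.7376  2.5629 16.9717] [0.3466 1.3031 0.0605] 0.1058773597815879
6.05 [ 0.4652 -0.333   0.0943] [-9.304   2.1187 18.0786] [0.3225 1.3315 0.0129] 0.1025430116180232
```

View pics/s3c.png

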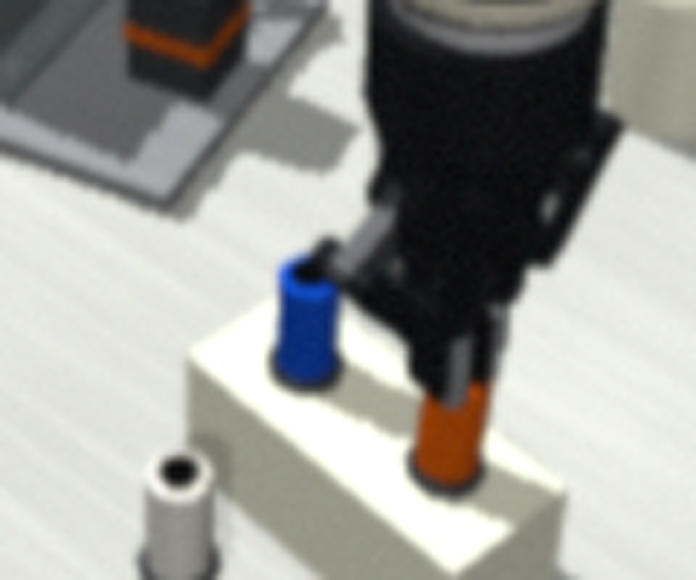

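View pics/t3c.png

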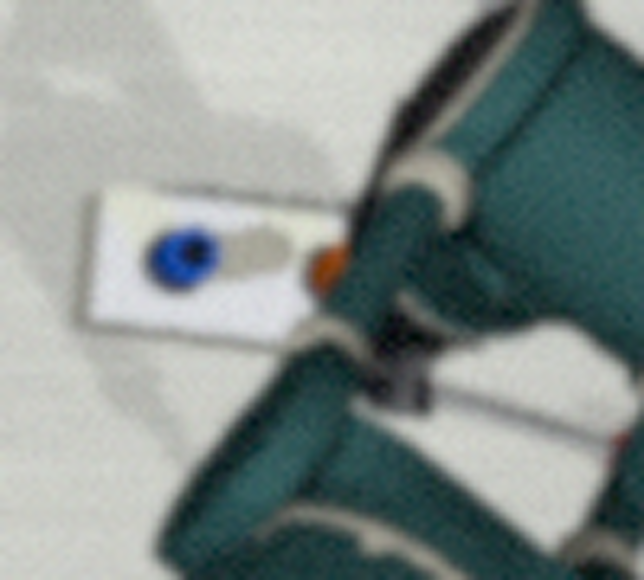

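```bash
python3 - <<'E'
from h import *
import pickle
np.set_printoptions(precision=4,suppress=True)
p=pickle.load(open('s3.pkl','rb')); K=np.array(p['intrinsics'])
def proj(x):
    c=RR(p).T@(np.array(x)-p['position']); return (K@c/c[2])[:2]
for x in [[.4652,-.333,.0943],[.4652,-.333,.0773],[.4652,-.333,.111],[.464,-.3315,.111],[.464,-.3315,.066]]:
    u=proj(x); print(x,u,(u-[260,230])*5.8)
C=cloud(p)
for v in range(275,315,3): print(v,[ (C[v,u]*1000).round().astype(int).tolist() for u in (334,337,340,344)])
s=bot.read_state(); print(s['q'])
E
```

```text
[0.4652, -0.333, 0.0943] [336.7743 300.1757] [445.2911 407.0188]
[0.4652, -0.333, 0.0773] [336.2462 305.782 ] [442.2279 439.5357]
[0.4652, -0.333, 0.111] [337.3051 294.5415] [448.3695 374.3407]
[0.464, -0.3315, 0.111] [336.3587 294.4926] [442.8805 374.0568]
[0.464, -0.3315, 0.066] [334.9838 309.3885] [434.9061 460.4533]
275 [[446, -334, 180], [444, -342, 187], [444, -349, 192], [452, -352, 188]]
278 [[445, -335, 174], [445, -342, 178], [444, -349, 184], [454, -352, 179]]
281 [[449, -333, 162], [443, -344, 173], [445, -349, 175], [469, -343, 153]]
284 [[441, -339, 163], [444, -344, 164], [451, -346, 160], [467, -345, 149]]
287 [[435, -344, 163], [445, -344, 156], [449, -348, 155], [467, -346, 140]]
290 [[445, -337, 142], [452, -340, 140], [456, -344, 139], [467, -347, 133]]
293 [[444, -339, 136], [451, -341, 132], [454, -346, 134], [468, -347, 123]]
296 [[446, -338, 126], [451, -342, 124], [456, -345, 123], [469, -347, 114]]
299 [[459, -330, 101], [452, -342, 114], [458, -345, 113], [472, -346, 101]]
302 [[455, -333, 97], [459, -338, 97], [461, -344, 101], [548, -299, -3]]
305 [[457, -333, 86], [458, -340, 91], [462, -344, 90], [490, -336, 61]]
308 [[457, -334, 78], [458, -340, 82], [463, -344, 81], [485, -340, 59]]
311 [[455, -336, 72], [457, -341, 74], [464, -344, 71], [478, -345, 60]]
314 [[453, -338, 66], [457, -342, 66], [460, -347, 67], [471, -350, 60]]
[-0.6637  0.1734  1.9465 -0.0021  1.0191 -0.5478]
```

```bash
python3 - <<'E'
from h import *
import pickle
np.set_printoptions(precision=4,suppress=True)
p=pickle.load(open('s3.pkl','rb')); K=np.array(p['intrinsics'])
def proj(x):
    c=RR(p).T@(np.array(x)-p['position']); return (K@c/c[2])[:2]
for x in [[.4643,-.3306,.1932],[.4643-.025,-.3306+.003,.1932],[.4643+.025,-.3306-.003,.1932],[.4643-.025,-.3306+.003,.1762]]:
    u=proj(x); print(x,u,(u-[250,200])*4)
d=p['depth']
i=cv2.imread('pics/s3.png'); cv2.imwrite('pics/s3d.png',cv2.resize(cv2.convertScaleAbs(i[150:330,250:450],alpha=2.5),None,fx=3.6,fy=3.2))
E
```

```text
[0.4643, -0.3306, 0.1932] [338.8191 264.4862] [355.2766 257.9449]
[0.43929999999999997, -0.3276, 0.1932] [329.5943 270.3666] [318.3773 281.4665]
[0.4893, -0.3336, 0.1932] [347.7605 258.7865] [391.0418 235.1461]
[0.43929999999999997, -0.3276, 0.1762] [329.1091 276.8244] [316.4364 307.2974]
```

View pics/s3d.png

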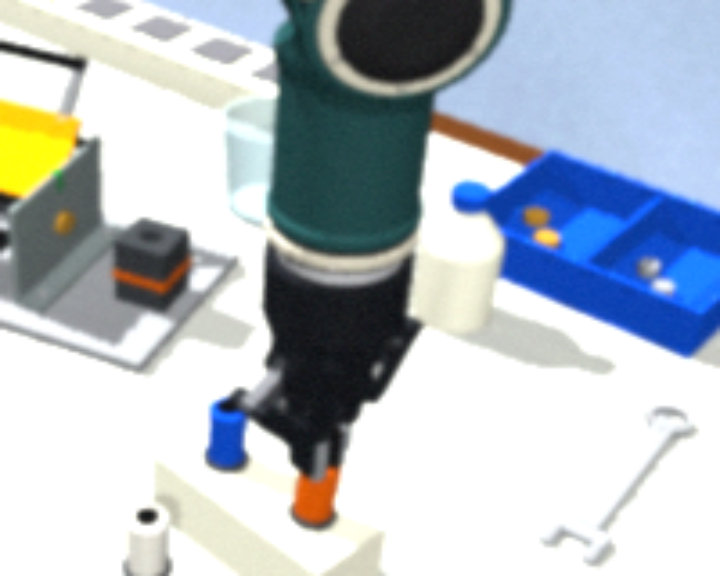

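Emit:
{"op": "jog_arm", "data": {"turn": [[0, 0, 0], [0, 0, 0], [0, 0, 0]], "slide": [[0, -20, 0], [0, -30, 0], [0, 0, 0]], "grip": [10, 10, 10]}}

```text
time: 6.35
tool_pos: [0.4682, -0.334, 0.1459]
tcp_rot: [-1.151, 1.284, -1.302]
wrist_force: [0.5, -1.1, 0.8]
width: 0.102
```

```bash
python3 look.py side s4 280 210 400 320; python3 - <<'E'
from h import *
import pickle
np.set_printoptions(precision=4,suppress=True)
p=pickle.load(open('s4.pkl','rb')); K=np.array(p['intrinsics'])
def proj(x):
    c=RR(p).T@(np.array(x)-p['position']); return (K@c/c[2])[:2]
s=bot.read_state(); t=s['tool_pos']; M=R.from_rotvec(s['tcp_rot']).as_matrix(); print(M,s['q'])
for d in (-20,0,17): u=proj(t+M[:,1]*d/1000); print(d,u,(u-[280,210])*580/110)
C=cloud(p)
m=(abs(C[...,0]-t[0])<.08)&(abs(C[...,1]-t[1])<.03)&(C[...,2]>.12)
print(C[m][np.argsort(C[m][:,2])[:15]])
E
```

```text
6.4 [ 0.4671 -0.3332  0.1438] [-0.2852  0.2565  0.0965] [ 0.0169  0.0005 -0.0291] 0.09617970202271102
[[-0.1149  0.0058  0.9934]
 [-0.9934 -0.0045 -0.1149]
 [ 0.0038 -1.      0.0063]] [-0.663   0.1235  1.9042  0.      1.1065 -0.5478]
-20 [339.6682 275.4132] [314.614 344.906]
0 [339.0503 282.6435] [311.356  383.0293]
17 [338.5385 288.6323] [308.6575 414.6064]
[[ 0.4732 -0.3395  0.1592]
 [ 0.454  -0.3413  0.1634]
 [ 0.4697 -0.3464  0.1636]
 [ 0.456  -0.3397  0.1636]
 [ 0.4705 -0.3435  0.1638]
 [ 0.4569 -0.3415  0.1642]
 [ 0.4606 -0.3459  0.1645]
 [ 0.4705 -0.3409  0.1648]
 [ 0.4704 -0.3458  0.1654]
 [ 0.4536 -0.3438  0.1654]
 [ 0.4547 -0.3453  0.1656]
 [ 0.4707 -0.3431  0.1662]
 [ 0.4742 -0.3477  0.1666]
 [ 0.4714 -0.345   0.1669]
 [ 0.4701 -0.3483  0.1673]]
```

View pics/s4c.png

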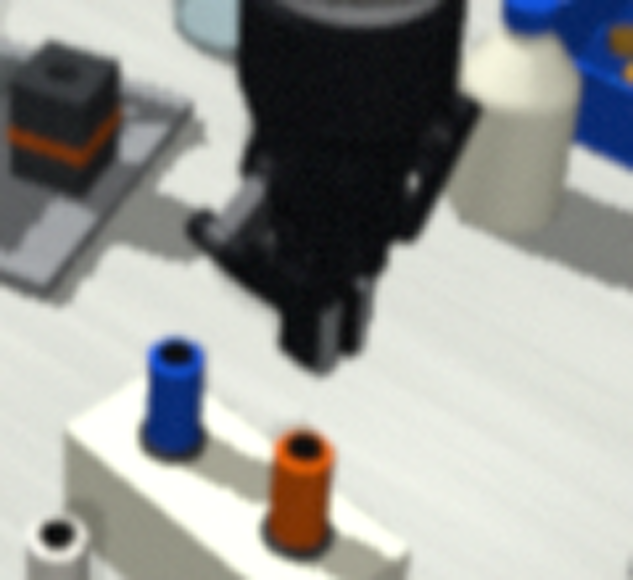

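The fingertips sit about 33 mm higher than the stated TCP geometry says. The contact on the head top and the depth image both show this. I'll correct for it: open, go down 83 mm, and check.

Emit:
{"op": "jog_arm", "data": {"turn": [[0, 0, 0], [0, 0, 0], [0, 0, 0], [0, 0, 0], [0, 0, 0]], "slide": [[0, 0, 0], [0, 0, 0], [0, 0, 0], [0, 20, 0], [0, 20, 0]], "grip": [60, 60, 60, 60, 60]}}

```text
time: 6.9
tool_pos: [0.4652, -0.3315, 0.0994]
tcp_rot: [-1.152, 1.293, -1.294]
wrist_force: [-0.0, 0.3, -0.3]
width: 0.599
```

Emit:
{"op": "jog_arm", "data": {"turn": [[0, 0, 0], [0, 0, 0], [0, 0, 0], [0, 0, 0]], "slide": [[0, 20, 0], [0, 15, 0], [0, 8, 0], [0, 0, 0]], "grip": [60, 60, 60, 60]}}

```text
time: 7.3
tool_pos: [0.4638, -0.3305, 0.0551]
tcp_rot: [-1.153, 1.296, -1.291]
wrist_force: [0.5, -0.3, 0.3]
width: 0.602
```

```bash
python3 look.py side s5 280 230 400 330
```

```text
7.35 [ 0.4646 -0.3311  0.0564] [-1.0559  0.0084 -0.2073] [-0.037  -0.0408  0.0178] 0.6030980191674219
```

View pics/s5c.png

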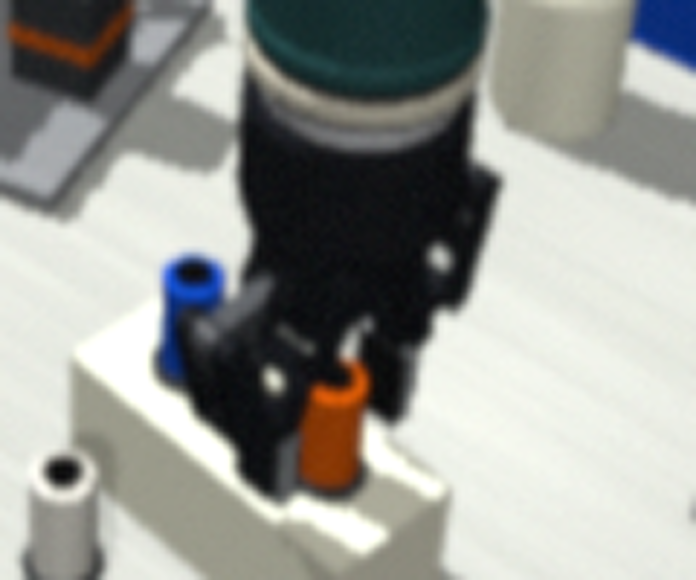

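Emit:
{"op": "jog_arm", "data": {"turn": [[0, 0, 0], [0, 0, 0], [0, 0, 0], [0, 0, 0], [0, 0, 0]], "slide": [[0, 0, 0], [0, 0, 0], [0, 0, 0], [0, 0, 0], [0, 0, 0]], "grip": [10, 10, 10, 10, 10], "newtons": 50}}

```text
time: 7.85
tool_pos: [0.4659, -0.3321, 0.0582]
tcp_rot: [-1.152, 1.291, -1.295]
wrist_force: [0.3, -0.5, 6.5]
width: 0.266
```

Emit:
{"op": "jog_arm", "data": {"turn": [[0, 0, 0], [0, 0, 0], [0, 0, 0], [0, 0, 0], [0, 0, 0]], "slide": [[0, -15, 0], [0, -30, 0], [0, -40, 0], [0, -40, 0], [0, 0, 0]], "grip": [10, 10, 10, 10, 10]}}

```text
time: 8.35
tool_pos: [0.4683, -0.334, 0.1897]
tcp_rot: [-1.15, 1.283, -1.303]
wrist_force: [0.7, -0.2, 0.2]
width: 0.266
```

Emit:
{"op": "jog_arm", "data": {"turn": [[0, -0.12, 0], [0, -0.12, 0], [0, -0.12, 0], [0, 0, 0], [0, 0, 0]], "slide": [[0, 0, 0], [0, 0, 0], [0, 0, 0], [-31.3, 0, 30.9], [-31.3, 0, 30.9]], "grip": [10, 10, 10, 10, 10]}}

```text
time: 8.85
tool_pos: [0.5088, -0.2553, 0.1812]
tcp_rot: [-1.314, 1.031, -1.028]
wrist_force: [1.0, 0.4, -0.8]
width: 0.267
```

Emit:
{"op": "jog_arm", "data": {"turn": [[0, 0, 0], [0, 0, 0], [0, 0, 0], [0, 0, 0], [0, 0, 0]], "slide": [[-31.3, 0, 30.9], [-31.3, 0, 30.9], [-31.3, 0, 30.9], [-31.3, 0, 30.9], [-31.3, 0, 30.9]], "grip": [10, 10, 10, 10, 10]}}

```text
time: 9.35
tool_pos: [0.6213, -0.0646, 0.1811]
tcp_rot: [-1.316, 1.028, -1.026]
wrist_force: [0.7, -0.4, -0.4]
width: 0.269
```

Emit:
{"op": "jog_arm", "data": {"turn": [[0, 0, 0], [0, 0, 0]], "slide": [[0, 0, 0], [0, 0, 0]], "grip": [10, 10]}}

```text
time: 9.55
tool_pos: [0.621, -0.0653, 0.1809]
tcp_rot: [-1.318, 1.027, -1.024]
wrist_force: [0.1, -0.0, -1.4]
width: 0.266
```

```bash
python3 look.py side s6 200 140 340 250;python3 look.py top t6 240 150 350 240; python3 -c "
from h import *
s=bot.read_state(); print(s['q'],R.from_rotvec(s['tcp_rot']).as_matrix().round(3))"
```

```text
9.6 [ 0.6207 -0.0663  0.181 ] [-0.4209  0.409  -2.2603] [ 0.015   0.0201 -0.0701] 0.26650193832620356
9.65 [ 0.6205 -0.0669  0.1812] [-0.4587 -0.328  -0.5021] [ 0.0012 -0.0498  0.0346] 0.26932815716178926
[-1.47036712e-01  1.92109783e-01  1.75257490e+00 -6.11270457e-04
  1.19874545e+00 -3.91558173e-01] [[ 0.242 -0.002  0.97 ]
 [-0.97  -0.     0.242]
 [-0.    -1.    -0.002]]
```

View pics/s6c.png

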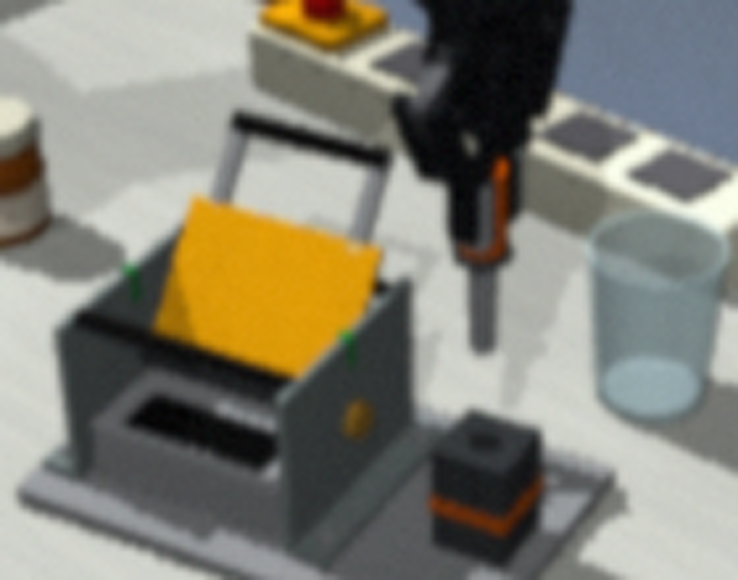

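View pics/t6c.png

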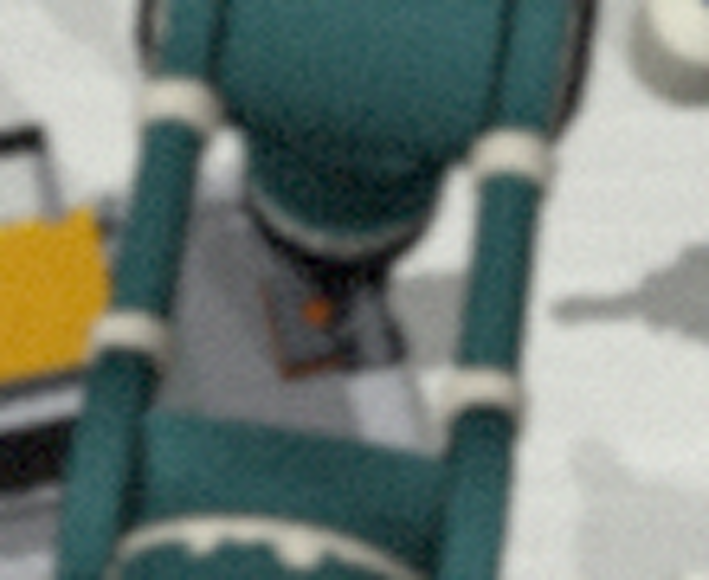

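```bash
cat > rod.py <<'E'
from h import *
import pickle,sys
from scipy.optimize import least_squares
np.set_printoptions(precision=4,suppress=True)
p=pickle.load(open(sys.argv[1]+'.pkl','rb')); K=np.array(p['intrinsics']); C=cloud(p)
X,Y,Z=C[...,0],C[...,1],C[...,2]; ok=p['depth']>0
def proj(x):
    c=RR(p).T@(np.array(x)-p['position']); return (K@c/c[2])[:2]
near=ok&(np.hypot(X-.62,Y+.067)<.03)
rod=near&(Z>.10)&(Z<.18)
P=C[rod]; print('n',len(P),'zmin',P[:,2].min())
for lo,hi in ((.11,.13),(.13,.15),(.15,.17),(.17,.19)):
    Q=C[near&(Z>lo)&(Z<hi)]
    if len(Q)>5: print(lo,hi,len(Q),Q.mean(0))
z0=P[:,2].min()
def f(q):
    return np.hypot(P[:,0]-q[0]-q[2]*(P[:,2]-.12),P[:,1]-q[1]-q[3]*(P[:,2]-.12))-.007
m=P[:,2]<z0+.04
r=least_squares(lambda q:f(q)[m],[.622,-.065,0,0],loss='soft_l1',f_scale=.001); print('rod fit',r.x,np.sqrt(np.mean(r.fun**2)),m.sum())
r2=least_squares(lambda q:f([q[0],q[1],0,0])[m],[.622,-.065],loss='soft_l1',f_scale=.001); print('vertical',r2.x)
# 3D column-based offset using image columns
vs,us=np.where(rod&(Z<z0+.04)); 
for v in sorted(set(vs)): print(v,us[vs==v].min(),us[vs==v].max(),Z[v,us[vs==v]].mean().round(3))
g=cv2.cvtColor(p['img'],cv2.COLOR_RGB2GRAY); u,v=proj([.6208,-.067,.074]).round().astype(int); print(u,v); print(g[v-6:v+7,u-9:u+10])
E
python3 rod.py s6
```

```text
n 78 zmin 0.1269759949830337
0.13 0.15 32 [ 0.6151 -0.0697  0.1404]
0.15 0.17 31 [ 0.6153 -0.07    0.1596]
0.17 0.19 50 [ 0.6131 -0.072   0.1828]
rod fit [ 0.6206 -0.0671 -0.0202  0.018 ] 0.0014290631332128684 62
vertical [ 0.62   -0.0666]
195 289 293 0.165
196 289 293 0.163
197 289 293 0.159
198 289 293 0.156
199 289 293 0.153
200 289 293 0.15
201 289 293 0.147
202 289 293 0.145
203 289 293 0.141
204 289 293 0.138
205 289 293 0.135
206 289 293 0.132
207 290 292 0.127
292 223
[[124 122 128 129 123 108  95  99 107 117 124 124 120 120 123 127 131 132
  132]
 [109 109 115 115 103  77  57  59  70  86  99 106 113 117 123 126 129 131
  132]
 [ 96  96  98  88  72  49  38  37  41  49  57  69  82  91 105 113 118 123
  126]
 [ 80  84  77  61  46  37  35  35  34  35  36  43  49  54  68  81  90  99
  106]
 [ 61  63  55  43  36  33  32  31  32  32  33  34  37  39  43  49  55  60
   71]
 [ 48  45  39  36  36  32  27  25  25  25  27  31  34  36  36  37  39  39
   42]
 [ 40  38  37  34  35  32  24  20  20  20  21  24  33  35  35  35  36  31
   30]
 [ 36  35  36  35  35  33  26  21  22  21  22  26  31  36  36  34  32  23
   22]
 [ 31  32  33  35  36  36  31  28  27  27  28  30  33  36  35  32  24  19
   21]
 [ 24  27  30  30  33  34  35  34  34  33  33  36  36  35  33  28  20  15
   21]
 [ 16  19  21  23  27  30  31  32  35  36  35  35  36  33  30  21  15  16
   19]
 [ 17  19  17  19  19  21  24  27  30  30  34  34  34  29  21  17  13  13
   18]
 [ 18  18  17  18  19  18  17  19  22  24  27  28  27  21  16  14  13  15
   19]]
```

```bash
cat > hole.py <<'E'
from h import *
import pickle,sys
from scipy.optimize import least_squares
np.set_printoptions(precision=4,suppress=True)
# side
for fn in ('side1','s6','s4','s5'):
    p=pickle.load(open(fn+'.pkl','rb')); K=np.array(p['intrinsics'])
    g=cv2.cvtColor(p['img'],cv2.COLOR_RGB2GRAY).astype(float); sub=g[219:228,286:298]; wt=np.clip(32-sub,0,None)
    v,u=np.indices(sub.shape); u=u+286;v=v+219; m=(u<296)&(v>220)&(v<227)&(abs(u-291.5)<4); wt=wt*m
    cu,cv=(wt*u).sum()/wt.sum(),(wt*v).sum()/wt.sum()
    ray=RR(p)@np.array([(cu-K[0,2])/K[0,0],(cv-K[1,2])/K[1,1],1]); o=np.array(p['position'])
    for z in (.0740,.0716): print(fn,cu,cv,o+ray*(z-o[2])/ray[2])
for fn in ('top1','t3'):
    p=pickle.load(open(fn+'.pkl','rb')); K=np.array(p['intrinsics'])
    h=cv2.cvtColor(p['img'],cv2.COLOR_RGB2HSV).astype(int)[192:207,280:300]
    m=((h[...,0]<16)&(h[...,1]>120)); print(m.astype(int))
    g=cv2.cvtColor(p['img'],cv2.COLOR_RGB2GRAY)[190:208,279:302]; print(g)
E
python3 hole.py
```

```text
side1 291.4070351758794 223.26633165829145 [ 0.618  -0.0689  0.074 ]
side1 291.4070351758794 223.26633165829145 [ 0.6203 -0.0668  0.0716]
s6 291.4360465116279 223.36627906976744 [ 0.6177 -0.0692  0.074 ]
s6 291.4360465116279 223.36627906976744 [ 0.6201 -0.0671  0.0716]
s4 291.27777777777777 223.2962962962963 [ 0.6176 -0.0687  0.074 ]
s4 291.27777777777777 223.2962962962963 [ 0.62   -0.0666  0.0716]
s5 291.3176470588235 223.28235294117647 [ 0.6178 -0.0687  0.074 ]
s5 291.3176470588235 223.28235294117647 [ 0.6201 -0.0666  0.0716]
[[0 0 0 0 0 0 0 0 0 0 0 0 0 0 0 0 0 0 0 0]
 [0 0 0 0 0 0 0 0 0 0 0 0 0 0 0 0 0 0 0 0]
 [0 0 0 0 0 0 0 0 0 0 0 0 0 0 0 0 0 0 0 0]
 [0 0 0 0 0 0 0 0 0 0 0 0 0 0 0 0 0 0 0 0]
 [0 0 0 0 0 0 0 0 1 1 0 0 0 0 0 0 0 0 0 0]
 [0 0 0 0 0 0 0 1 1 1 1 1 0 0 0 0 0 0 0 0]
 [0 0 0 0 0 0 0 1 1 1 1 1 0 0 0 0 0 0 0 0]
 [0 0 0 0 0 0 0 1 1 1 1 1 0 0 0 0 0 0 0 0]
 [0 0 0 0 0 0 0 0 0 0 0 0 0 0 0 0 0 0 0 0]
 [0 0 0 0 0 0 0 0 0 0 0 0 0 0 0 0 0 0 0 0]
 [0 0 0 0 0 0 0 0 0 0 0 0 0 0 0 0 0 0 0 0]
 [0 0 0 0 0 0 0 0 0 0 0 0 0 0 0 0 0 0 0 0]
 [0 0 0 0 0 0 0 0 0 0 0 0 0 0 0 0 0 0 0 0]
 [0 0 0
[... 3519 characters left out ...]
 54  62  69  70  78]
 [ 58  56  49  45  43  41  45  42  43  41  44  43  45  43  45  42  48  46
   52  60  69  75  81]
 [ 61  58  53  44  41  42  45  43  41  46  41  45  44  43  45  42  44  38
   47  58  69  74  77]
 [ 63  56  55  44  42  38  42  43  44  42  46  39  40  42  36  36  36  36
   42  58  67  69  75]
 [ 66  62  57  46  42  39  43  42  39  40  39  35  33  29  28  30  27  30
   44  58  67  69  72]
 [ 66  60  57  52  44  38  40  35  34  27  34  24  29  32  27  25  34  39
   47  61  65  67  71]
 [ 70  66  61  54  43  35  28  26  28  25  27  29  28  32  31  39  40  48
   63  68  71  71  73]
 [ 70  71  63  59  48  35  32  31  32  30  36  38  43  46  50  57  60  68
   74  79  83  82  81]]
```

```bash
python3 - <<'E'
from h import *
import pickle
np.set_printoptions(precision=3,suppress=True)
p=pickle.load(open('s6.pkl','rb')); K=np.array(p['intrinsics'])
def proj(x):
    c=RR(p).T@(np.array(x)-p['position']); return (K@c/c[2])[:2]
for z in (.16,.14,.125,.074,.0716): print(z,proj([.6201,-.0668,z]))
J=np.array([(proj([.6301,-.0668,.14])-proj([.6201,-.0668,.14]))/10,(proj([.6201,-.0568,.14])-proj([.6201,-.0668,.14]))/10]).T; print('px per mm',J)
g=cv2.cvtColor(p['img'],cv2.COLOR_RGB2GRAY); print(g[194:212,283:300])
E
```

```text
0.16 [291.415 195.662]
0.14 [291.402 202.15 ]
0.125 [291.392 206.924]
0.074 [291.361 222.596]
0.0716 [291.36  223.313]
px per mm [[ 0.259 -0.287]
 [-0.161 -0.145]]
[[127 127 127 127 121  98  63  51  50  52  55  81 104 111 112 111 111]
 [127 128 128 126 120  98  64  52  52  49  57  81 105 110 111 112 111]
 [128 127 128 127 121 100  64  51  52  50  59  86 106 110 110 111 112]
 [128 128 128 128 122  98  64  50  51  51  61  86 105 110 111 110 111]
 [130 128 128 127 121 101  64  50  51  50  60  86 106 108 110 109 109]
 [129 129 129 127 123 104  66  50  51  49  60  87 106 109 109 109 109]
 [128 129 129 129 127 110  69  52  51  50  60  89 108 111 111 110 109]
 [127 127 128 130 128 113  71  51  50  50  62  90 109 112 111 111 110]
 [123 126 129 128 127 111  69  50  50  49  62  91 108 113 113 112 111]
 [118 125 127 127 126 110  70  51  50  49  61  90 107 112 112 113 113]
 [119 126 127 128 125 111  71  52  50  48  63  92 109 111 113 111 112]
 [125 129 128 128 126 114  79  57  52  52  68  97 110 113 111 112 112]
 [127 131 129 129 127 119  99  73  66  71  86 110 113 113 112 112 111]
 [127 131 131 130 130 127 118 100  97 102 111 121 120 113 113 112 112]
 [126 130 131 130 131 131 127 123 121 123 125 127 123 115 111 112 114]
 [128 130 130 131 131 132 132 130 129 128 128 128 122 113 111 112 115]
 [129 129 129 130 130 131 132 132 132 131 131 127 120 113 112 112 117]
 [131 130 129 129 130 129 131 131 132 133 131 127 119 113 111 113 116]]
```

Emit:
{"op": "jog_arm", "data": {"turn": [[0, 0, 0], [0, 0, 0], [0, 0, 0], [0, 0, 0]], "slide": [[0.5, 20, 0.3], [0, 20, 0], [0, 5, 0], [0, 0, 0]], "grip": [10, 10, 10, 10]}}

```text
time: 10.05
tool_pos: [0.6204, -0.0678, 0.1356]
tcp_rot: [-1.316, 1.031, -1.026]
wrist_force: [-0.8, -0.3, -0.4]
width: 0.274
```

Emit:
{"op": "jog_arm", "data": {"turn": [[0, 0, 0], [0, 0, 0], [0, 0, 0], [0, 0, 0], [0, 0, 0]], "slide": [[0, 3, 0], [0, 3, 0], [0, 3, 0], [0, 3, 0], [0, 0, 0]], "grip": [10, 10, 10, 10, 10]}}

```text
time: 10.55
tool_pos: [0.6217, -0.0666, 0.1244]
tcp_rot: [-1.316, 1.027, -1.026]
wrist_force: [0.2, -0.7, -1.2]
width: 0.267
```

```bash
python3 look.py side s7 250 170 330 235
```

```text
10.6 [ 0.6219 -0.0666  0.1246] [-0.3979  0.2453 -1.5028] [ 0.0196 -0.042  -0.0539] 0.2651429522085054
```

View pics/s7c.png

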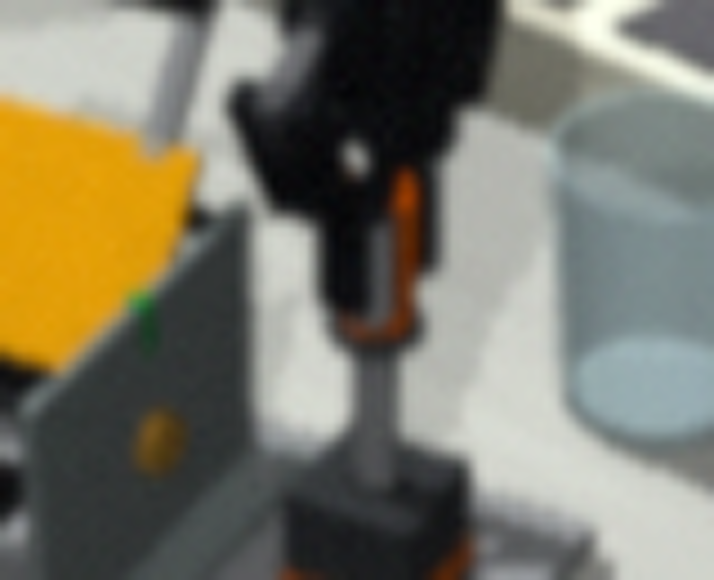

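Emit:
{"op": "jog_arm", "data": {"turn": [[0, 0, 0], [0, 0, 0], [0, 0, 0], [0, 0, 0], [0, 0, 0]], "slide": [[0, 2, 0], [0, 3, 0], [0, 4, 0], [0, 4, 0], [0, 4, 0]], "grip": [10, 10, 10, 10, 10]}}

```text
time: 11.1
tool_pos: [0.6219, -0.0667, 0.1074]
tcp_rot: [-1.315, 1.027, -1.027]
wrist_force: [-0.2, 0.4, -0.7]
width: 0.268
```

Emit:
{"op": "jog_arm", "data": {"turn": [[0, 0, 0], [0, 0, 0], [0, 0, 0], [0, 0, 0], [0, 0, 0]], "slide": [[0, 5, 0], [0, 5, 0], [0, 5, 0], [0, 5, 0], [0, 5, 0]], "grip": [10, 10, 10, 10, 10]}}

```text
time: 11.6
tool_pos: [0.622, -0.0668, 0.0824]
tcp_rot: [-1.315, 1.027, -1.027]
wrist_force: [-0.0, 0.1, -1.2]
width: 0.269
```

Emit:
{"op": "jog_arm", "data": {"turn": [[0, 0, 0], [0, 0, 0], [0, 0, 0], [0, 0, 0], [0, 0, 0]], "slide": [[0, 2, 0], [0, 2, 0], [0, 2, 0], [0, 0, 0], [0, 0, 0]], "grip": [10, 10, 10, 10, 10]}}

```text
time: 12.1
tool_pos: [0.6221, -0.0668, 0.077]
tcp_rot: [-1.315, 1.027, -1.027]
wrist_force: [-0.8, -0.2, -1.4]
width: 0.267
```

```bash
python3 look.py side s8 250 170 330 235
```

```text
12.15 [ 0.6221 -0.0668  0.077 ] [ 0.027   0.0011 -1.1392] [-0.0234  0.0457  0.0447] 0.27117163237653447
```

View pics/s8c.png

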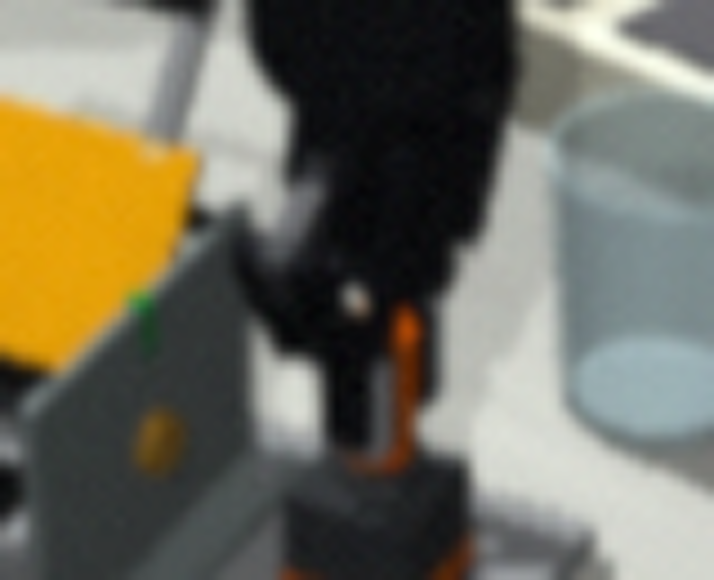

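Emit:
{"op": "jog_arm", "data": {"turn": [[0, 0, 0], [0, 0, 0], [0, 0, 0], [0, 0, 0], [0, 0, 0]], "slide": [[0, 2, 0], [0, 2, 0], [0, 1.5, 0], [0, 1.5, 0], [0, 0, 0]], "grip": [10, 10, 10, 10, 10]}}

```text
time: 12.65
tool_pos: [0.6221, -0.0667, 0.0703]
tcp_rot: [-1.315, 1.027, -1.027]
wrist_force: [-1.7, -0.2, 0.8]
width: 0.27
```

Emit:
{"op": "jog_arm", "data": {"turn": [[0, 0, 0], [0, 0, 0], [0, 0, 0], [0, 0, 0]], "slide": [[0, 1.5, 0], [0, 1.5, 0], [0, 0, 0], [0, 0, 0]], "grip": [10, 10, 10, 10]}}

```text
time: 13.05
tool_pos: [0.6221, -0.0667, 0.0701]
tcp_rot: [-1.315, 1.027, -1.027]
wrist_force: [-7.4, 0.4, 16.8]
width: 0.265
```

```bash
python3 look.py side s9 250 170 330 235
```

```text
13.1 [ 0.6222 -0.0667  0.0701] [-8.859   0.5971 16.8538] [0.1871 1.4588 0.049 ] 0.2669574730702065
```

View pics/s9c.png

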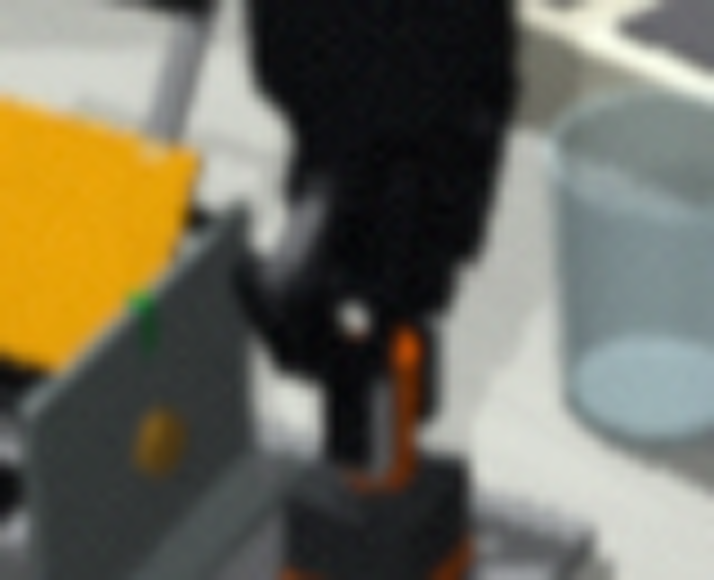

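Emit:
{"op": "jog_arm", "data": {"turn": [[0, 0, 0], [0, 0, 0], [0, 0, 0], [0, 0, 0], [0, 0, 0]], "slide": [[0, 0, 0], [0, -1, 0], [0, -1, 0], [0, 0, 0], [0, 0, 0]], "grip": [60, 60, 60, 60, 60]}}

```text
time: 13.6
tool_pos: [0.6219, -0.0667, 0.0685]
tcp_rot: [-1.315, 1.027, -1.027]
wrist_force: [-0.7, 0.4, -0.6]
width: 0.602
```

Emit:
{"op": "jog_arm", "data": {"turn": [[0, 0, 0], [0, 0, 0], [0, 0, 0], [0, 0, 0], [0, 0, 0]], "slide": [[0, -20, 0], [0, -35, 0], [0, -40, 0], [0, -28, 0], [0, 0, 0]], "grip": [60, 60, 60, 60, 60]}}

```text
time: 14.1
tool_pos: [0.6257, -0.0673, 0.198]
tcp_rot: [-1.31, 1.019, -1.033]
wrist_force: [0.9, -0.4, 0.2]
width: 0.602
```

```bash
python3 look.py side s10 200 140 340 250
```

```text
14.15 [ 0.6241 -0.0671  0.1951] [ 0.129  -0.4317 -0.2911] [0.0352 0.0257 0.0466] 0.6012523872596801
```

View pics/s10c.png

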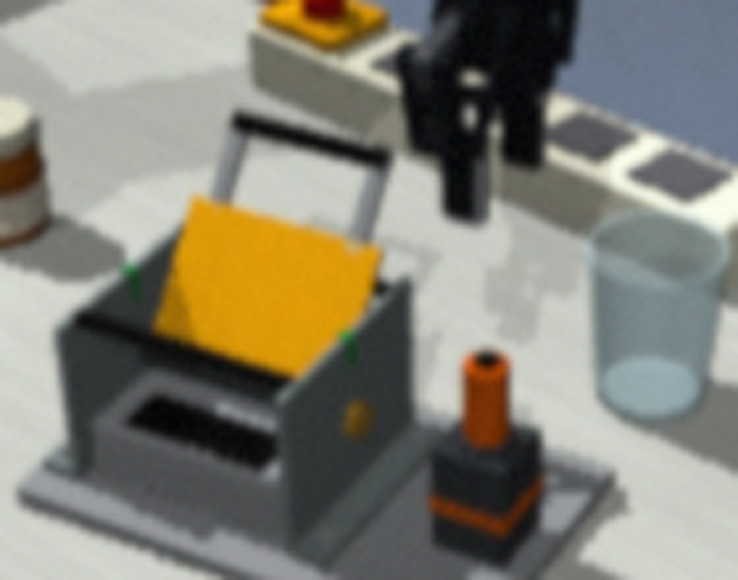

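The probe is home: its collar sits on the block at crop (487,445). Next is the bar.

Emit:
{"op": "jog_arm", "data": {"turn": [[0, 0, 0], [0, 0, 0], [0, 0, 0], [0, 0, 0], [0, 0, 0]], "slide": [[-37.5, 0, 20.4], [-37.5, 0, 20.4], [-37.5, 0, 20.4], [-37.5, 0, 20.5], [0, 0, 0]], "grip": [60, 60, 60, 60, 60]}}

```text
time: 14.65
tool_pos: [0.6644, 0.1037, 0.1893]
tcp_rot: [-1.317, 1.026, -1.021]
wrist_force: [-0.5, -0.7, -0.4]
width: 0.602
```

Emit:
{"op": "jog_arm", "data": {"turn": [[0, 0, 0], [0, 0, 0], [0, 0, 0], [0, 0, 0]], "slide": [[0, 15, 0], [0, 15, 0], [0, 0, 0], [0, 0, 0]], "grip": [60, 60, 60, 60]}}

```text
time: 15.05
tool_pos: [0.6635, 0.0971, 0.1598]
tcp_rot: [-1.317, 1.031, -1.026]
wrist_force: [0.1, 0.1, -0.1]
width: 0.6
```

```bash
python3 look.py side s11 200 130 300 210; python3 look.py top t11 190 140 300 230
```

```text
15.1 [0.6644 0.0973 0.1611] [ 0.1018  1.0041 -0.1513] [-0.0438  0.029   0.0223] 0.6018468992855843
15.15 [0.665  0.0976 0.1619] [ 0.0008  0.714  -0.1724] [ 0.0012 -0.013  -0.0278] 0.6003232930914545
```

View pics/s11c.png

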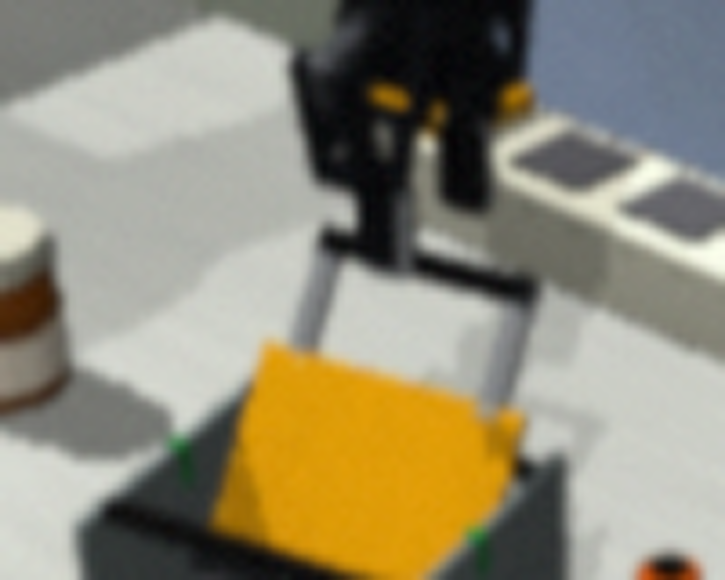

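View pics/t11c.png

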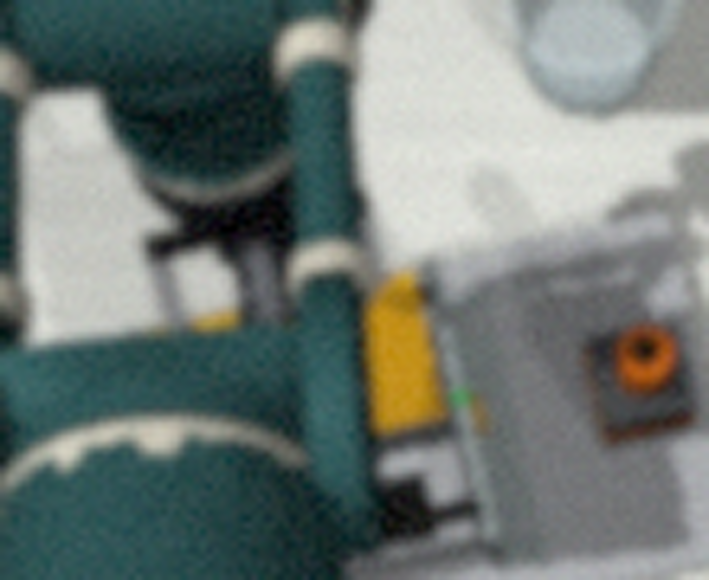

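Emit:
{"op": "jog_arm", "data": {"turn": [[0, 0, 0], [0, 0, 0], [0, 0, 0], [0, 0, 0], [0, 0, 0]], "slide": [[0, 8, 0], [0, 8, 0], [0, 8, 0], [0, 5, 0], [0, 0, 0]], "grip": [60, 60, 60, 60, 60]}}

```text
time: 15.65
tool_pos: [0.6638, 0.0985, 0.1312]
tcp_rot: [-1.317, 1.029, -1.025]
wrist_force: [0.4, 0.1, -0.4]
width: 0.6
```

```bash
python3 look.py side s12 200 130 300 210; python3 - <<'E'
from h import *
import pickle
p=pickle.load(open('s12.pkl','rb')); C=cloud(p); g=cv2.cvtColor(p['img'],cv2.COLOR_RGB2GRAY)
m=(abs(C[...,0]-.66)<.06)&(C[...,2]>.12)&(g<60)&(C[...,1]>.03)&(C[...,1]<.16)&(p['depth']>0)
P=C[m]; f=R.from_euler('z',.245).as_matrix().T
Q=(P-[.5857,.0788,.06])@f.T*1000
for lo in range(70,150,6):
    q=Q[(Q[:,2]>=lo)&(Q[:,2]<lo+6)]; q=q[np.argsort(q[:,1])]
    print(lo,[tuple(a[:2].round().astype(int)) for a in q[::max(1,len(q)//10)]])
E
```

```text
15.7 [0.6643 0.0986 0.1319] [0.5657 0.8948 0.1914] [0.0729 0.0656 0.014 ] 0.5973827832923533
70 []
76 []
82 []
88 []
94 [(np.int64(108), np.int64(-12)), (np.int64(103), np.int64(-12)), (np.int64(49), np.int64(-11)), (np.int64(109), np.int64(-11)), (np.int64(105), np.int64(-10)), (np.int64(47), np.int64(-9)), (np.int64(47), np.int64(-9)), (np.int64(105), np.int64(-7)), (np.int64(106), np.int64(-6)), (np.int64(42), np.int64(-6)), (np.int64(40), np.int64(-4)), (np.int64(105), np.int64(-3)), (np.int64(105), np.int64(0)), (np.int64(44), np.int64(2)), (np.int64(105), np.int64(3)), (np.int64(104), np.int64(6)), (np.int64(105), np.int64(7))]
100 [(np.int64(79), np.int64(-48)), (np.int64(74), np.int64(-45)), (np.int64(77), np.int64(-37)), (np.int64(76), np.int64(-24)), (np.int64(46), np.int64(-13)), (np.int64(105), np.int64(-10)), (np.int64(45), np.int64(-8)), (np.int64(41), np.int64(-6)), (np.int64(39), np.int64(-5)), (np.int64(105), np.int64(0)), (np.int64(105), np.int64(3)), (np.int64(107), np.int64(7))]
106 [(np.int64(77), np.int64(-50)), (np.int64(85), np.int64(-42)), (np.int64(75), np.i
[... 2142 characters left out ...]
22), np.int64(-15)), (np.int64(129), np.int64(-14)), (np.int64(44), np.int64(-14)), (np.int64(115), np.int64(-13)), (np.int64(57), np.int64(-12)), (np.int64(128), np.int64(-12)), (np.int64(23), np.int64(-8)), (np.int64(27), np.int64(-2)), (np.int64(22), np.int64(1)), (np.int64(32), np.int64(4)), (np.int64(26), np.int64(7))]
148 [(np.int64(98), np.int64(-20)), (np.int64(97), np.int64(-17)), (np.int64(26), np.int64(-16)), (np.int64(112), np.int64(-14)), (np.int64(49), np.int64(-14)), (np.int64(131), np.int64(-13)), (np.int64(127), np.int64(-12)), (np.int64(19), np.int64(-12)), (np.int64(45), np.int64(-10)), (np.int64(50), np.int64(-8)), (np.int64(24), np.int64(5)), (np.int64(20), np.int64(8))]
```

View pics/s12c.png

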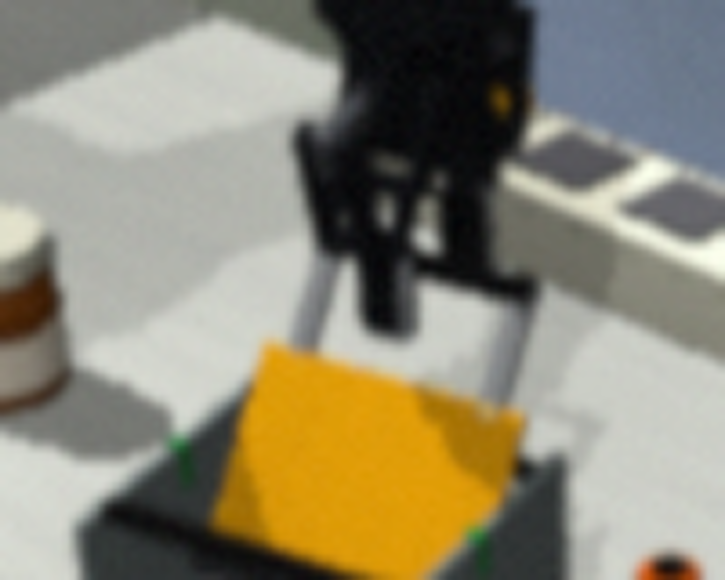

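Emit:
{"op": "jog_arm", "data": {"turn": [[0, 0, 0], [0, 0, 0], [0, 0, 0], [0, 0, 0], [0, 0, 0]], "slide": [[0, 0, 0], [0, 0, 0], [0, 0, 0], [0, 0, 0], [0, 0, 0]], "grip": [5, 5, 5, 5, 5], "newtons": 40}}

```text
time: 16.2
tool_pos: [0.6654, 0.0987, 0.1335]
tcp_rot: [-1.314, 1.026, -1.027]
wrist_force: [0.4, 0.6, 0.0]
width: 0.123
```

```bash
python3 look.py side s13 200 130 300 210
```

```text
16.25 [0.6654 0.0987 0.1335] [0.9273 0.1395 1.6337] [ 0.1084 -0.0851 -0.0084] 0.12198503275106394
```

View pics/s13c.png

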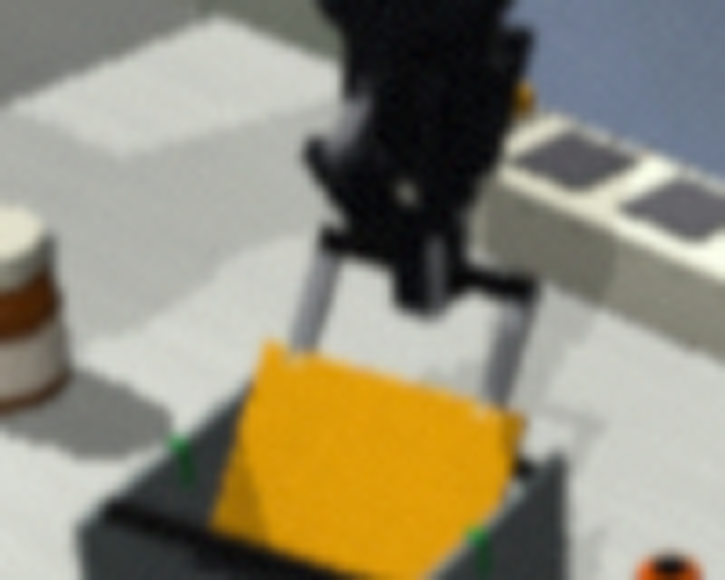

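Emit:
{"op": "jog_arm", "data": {"turn": [[0, 0, 0], [0, 0, 0], [0, 0, 0], [0, 0, 0], [0, 0, 0]], "slide": [[0, -5.1, -7.2], [0, -4.6, -7.5], [0, -4.1, -7.7], [0, -3.6, -8.0], [0, -3.1, -8.2]], "grip": [5, 5, 5, 5, 5]}}

```text
time: 16.75
tool_pos: [0.6281, 0.0893, 0.1553]
tcp_rot: [-1.312, 1.024, -1.029]
wrist_force: [3.3, 1.0, 4.5]
width: 0.125
```

```bash
python3 look.py side s14 200 130 300 210
```

```text
16.8 [0.6269 0.0891 0.1557] [3.2627 0.2875 4.293 ] [ 0.2858 -0.6254 -0.0201] 0.12547829728806345
```

View pics/s14c.png

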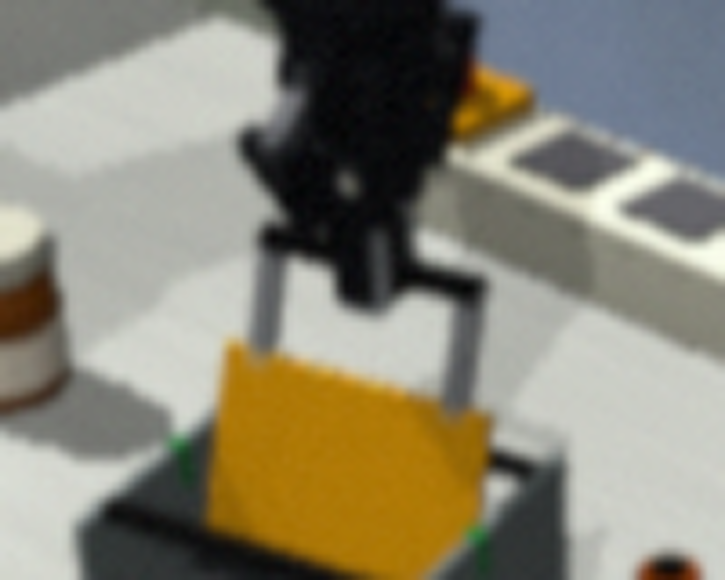

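Bar follows the arc with small forces. I'll continue to upright.

Emit:
{"op": "jog_arm", "data": {"turn": [[0, 0, 0], [0, 0, 0], [0, 0, 0], [0, 0, 0], [0, 0, 0]], "slide": [[0, -2.5, -8.4], [0, -2.0, -8.5], [0, -1.4, -8.7], [0, -0.9, -8.7], [0, -0.3, -8.8]], "grip": [5, 5, 5, 5, 5]}}

```text
time: 17.3
tool_pos: [0.5846, 0.0785, 0.1607]
tcp_rot: [-1.316, 1.027, -1.027]
wrist_force: [1.8, 0.2, 5.4]
width: 0.125
```

Emit:
{"op": "jog_arm", "data": {"turn": [[0, 0, 0], [0, 0, 0], [0, 0, 0], [0, 0, 0]], "slide": [[0, 0, 0], [0, 0, 0], [0, 0, 0], [0, 0, 0]], "grip": [5, 5, 5, 5]}}

```text
time: 17.7
tool_pos: [0.5851, 0.0786, 0.1607]
tcp_rot: [-1.316, 1.027, -1.027]
wrist_force: [1.7, 0.7, 4.8]
width: 0.124
```

```bash
python3 look.py side s15 200 130 300 210; python3 look.py top t15 190 140 300 230; python3 -c "
from h import *
s=bot.read_state(); print(s['q'],R.from_rotvec(s['tcp_rot']).as_matrix().round(3))"
```

```text
17.75 [0.5852 0.0786 0.1607] [1.469 1.345 5.826] [ 0.2242 -0.4359 -0.0451] 0.12592351392619355
17.8 [0.5852 0.0786 0.1607] [2.2158 1.3662 5.9434] [ 0.1108 -0.4207  0.0042] 0.12040473684899537
[ 9.14416379e-02  1.44913305e-01  1.84679213e+00 -1.34708116e-04
  1.15043662e+00 -1.53489417e-01] [[ 0.243 -0.001  0.97 ]
 [-0.97  -0.     0.243]
 [ 0.    -1.    -0.001]]
```

View pics/s15c.png

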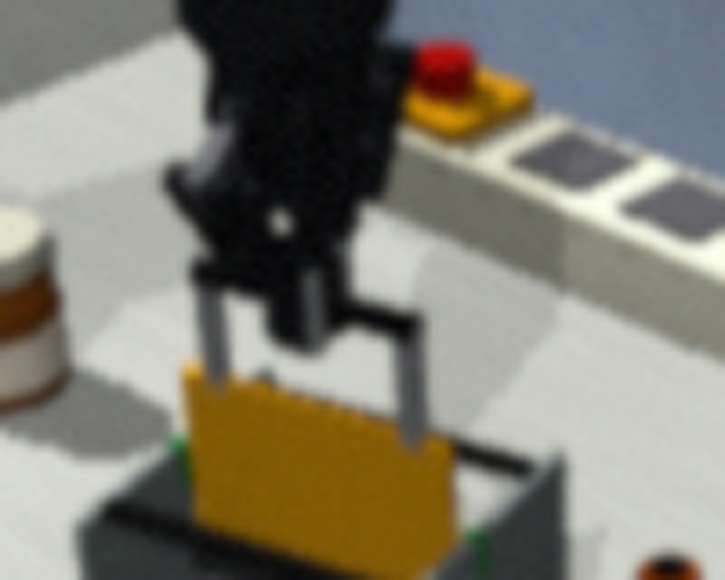

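View pics/t15c.png

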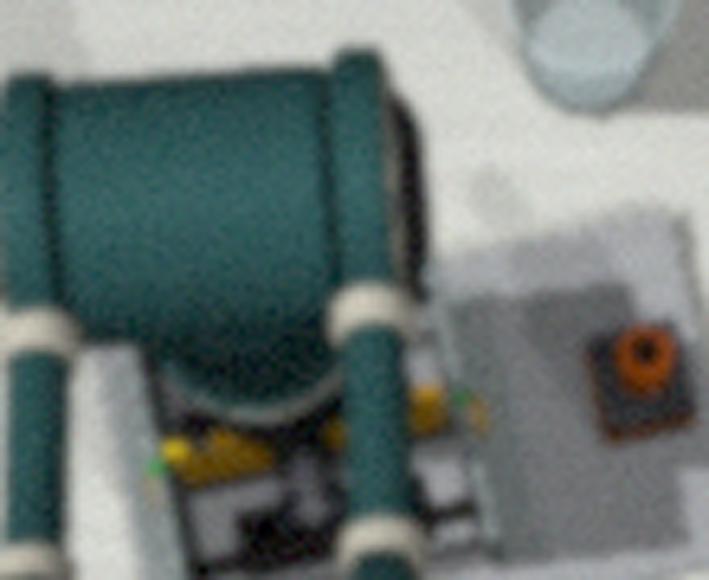

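```bash
cat > flap.py <<'E'
from h import *
import pickle,sys
from scipy.optimize import least_squares
np.set_printoptions(precision=4,suppress=True)
F=R.from_euler('z',.246).as_matrix()
for fn in sys.argv[1:]:
    p=pickle.load(open(fn+'.pkl','rb')); C=cloud(p); X=C[...,0]
    h=cv2.cvtColor(p['img'],cv2.COLOR_RGB2HSV).astype(int); H,S,V=h[...,0],h[...,1],h[...,2]; ok=p['depth']>0
    Q=(C-[.5855,.0785,0])@F  # fixture coords, origin hinge est
    reg=ok&(abs(Q[...,0])<.13)&(abs(Q[...,1])<.08)
    yl=reg&(H>14)&(H<34)&(S>130)&(V>45)&(Q[...,2]>.065)&(abs(Q[...,1])<.062)
    yl=cv2.erode(yl.astype(np.uint8),np.ones((3,3)))>0
    P=Q[yl]
    # x = a + b*(z-.06) + c*y robust
    f=lambda q: (P[:,0]-q[0]-np.tan(q[1])*(P[:,2]-.06)-q[2]*P[:,1])*np.cos(q[1])
    r=least_squares(f,[0,.3,0],loss='soft_l1',f_scale=.002); s=r.x
    print(fn,'flap n',len(P),'x0 at hinge',s[0],'theta',s[1],'yaw err',s[2],'rms',np.sqrt(np.mean(f(s)**2)), 'z',P[:,2].min(),P[:,2].max())
    g=ok&(H>45)&(H<85)&(S>90)&(Q[...,2]>.08)&(abs(abs(Q[...,1])-.068)<.015)&(abs(Q[...,0])<.03)
    for sg in (-1,1):
        q=Q[g&(Q[...,1]*sg>0)]
        if len(q): print('  green',sg,len(q),np.median(q,0), 'x range',q[:,0].min(),q[:,0].max())
    b=reg&(V<60)&(Q[...,2]>.155)&(abs(Q[...,1])>.022)&(abs(Q[...,1])<.05)&(Q[...,2]<.21)
    q=Q[b]
    if len(q)>8: print('  bar',len(q),np.median(q,0),q.min(0),q.max(0))
    # tabs (grey) on flap sides
E
python3 flap.py side1 top1 s13 s14 s15 t15
```

```text
side1 flap n 762 x0 at hinge -0.0024679817030994772 theta 0.655188895897242 yaw err 0.008543614934777987 rms 0.0020112156219384038 z 0.06943214042887014 0.12782247413537196
  green -1 10 [-0.0019 -0.0718  0.1045] x range -0.0036947613790685556 0.006330275245830963
  green 1 12 [-0.0011  0.0647  0.0979] x range -0.0048706698975331236 0.005323932430804348
  bar 60 [ 0.0767 -0.0254  0.168 ] [ 0.0705 -0.0485  0.1613] [0.0857 0.0464 0.173 ]
top1 flap n 800 x0 at hinge -0.0038364881597588094 theta 0.6447256245379535 yaw err -0.0007733462887906811 rms 0.002126361968028877 z 0.06558295073069664 0.1354245376089589
  green -1 2 [ 0.0013 -0.0651  0.1129] x range 0.001196329154191464 0.0014926205430808603
  green 1 4 [0.003  0.0679 0.1071] x range 0.0008540394504724987 0.007913090595597583
  bar 71 [0.0805 0.0238 0.1736] [ 0.0747 -0.045   0.1655] [0.0864 0.0464 0.1797]
s13 flap n 813 x0 at hinge -0.0019401719517230702 theta 0.6472144212253929 yaw err 0.00888096640863783 rms 0.0021444131876953458 z 0.06745630510909462 0.12969790240432566
  green -1 11 [-0.0011 -0.071   0.1023] x range -0.00531862
[... 821 characters left out ...]
 green -1 8 [-0.0017 -0.0716  0.1008] x range -0.0046465104544493865 0.004722867775987568
  green 1 5 [-0.0002  0.0655  0.0985] x range -0.006365894488568169 0.001408800983343523
  bar 116 [-0.0056 -0.0265  0.191 ] [-0.0096 -0.0493  0.1556] [0.0016 0.0466 0.2014]
t15 flap n 37 x0 at hinge -0.0028882027024822185 theta -0.006509685114547584 yaw err 0.005569580176596825 rms 0.0005602870918038448 z 0.09003125332301165 0.15417729947970793
  green -1 1 [ 0.0012 -0.0665  0.112 ] x range 0.0011794958962028012 0.0011794958962028012
  green 1 2 [0.0012 0.0676 0.1092] x range 0.00046243497285002635 0.0020309214659145597
  bar 29 [-0.0041  0.0436  0.2007] [-0.0077 -0.0463  0.159 ] [0.0042 0.05   0.2092]
```

Emit:
{"op": "jog_arm", "data": {"turn": [[0, 0, 0], [0, 0, 0], [0, 0, 0], [0, 0, 0]], "slide": [[0, -0.8, 1.5], [0, 0, 0], [0, 0, 0], [0, 0, 0]], "grip": [5, 5, 5, 5]}}

```text
time: 18.2
tool_pos: [0.5866, 0.079, 0.1607]
tcp_rot: [-1.316, 1.028, -1.026]
wrist_force: [0.9, 0.4, 1.6]
width: 0.122
```

```bash
for i in a b c; do python3 look.py side s16$i 200 130 300 210; python3 look.py top t16$i 190 140 300 230; done; python3 flap.py s16a s16b s16c t16a t16b t16c | grep -v green
```

```text
18.25 [0.5866 0.079  0.1607] [1.4309 0.2596 1.265 ] [ 0.0509 -0.3488  0.0032] 0.11699293525196489
18.3 [0.5866 0.079  0.1607] [ 1.7083 -0.0619  2.0606] [ 0.0665 -0.3677  0.0264] 0.11870549852048401
18.35 [0.5866 0.079  0.1608] [1.5129 0.4049 0.7497] [ 0.0617 -0.3471  0.0244] 0.12005518365696739
18.4 [0.5867 0.079  0.1607] [0.657  0.1419 1.4722] [ 0.0645 -0.3296 -0.0009] 0.1252023044431733
18.45 [0.5867 0.079  0.1607] [ 1.2762 -0.2562  0.973 ] [ 0.0422 -0.3704  0.0192] 0.12200093892195882
18.5 [0.5867 0.079  0.1608] [ 0.0295 -0.4048  1.2307] [ 0.0974 -0.3031 -0.0187] 0.12405906262771946
s16a flap n 635 x0 at hinge -0.0037602679245275572 theta 1.5749288552516748e-05 yaw err 0.0027313765559086388 rms 0.0015292595670791046 z 0.07815080686396403 0.1495388304464924
  bar 128 [-0.0038 -0.026   0.1913] [-0.0107 -0.0496  0.156 ] [0.0022 0.0483 0.1994]
s16b flap n 620 x0 at hinge -0.0034097757157589255 theta -0.0030659862705951033 yaw err 0.0017678055186410389 rms 0.0015680918082992988 z 0.07903589847830794 0.1474584824259657
  bar 123 [-0.0038 -0.0266  0.1913] [-0.0083 -0.0497  0.1552] [0.004
[... 351 characters left out ...]
0428 yaw err 0.006114899341793132 rms 0.0006412952189943797 z 0.09249046703527486 0.1549965615057718
  bar 26 [-0.0024  0.0431  0.1997] [-0.0057 -0.0463  0.1643] [0.0054 0.0495 0.205 ]
t16b flap n 45 x0 at hinge -0.002588053539332894 theta -0.0005521789136707138 yaw err 0.003066017967485073 rms 0.000774243666447046 z 0.08942348580520454 0.1532778092782212
  bar 29 [-0.0024  0.0434  0.1997] [-0.0053 -0.0463  0.1552] [0.0066 0.0495 0.2045]
t16c flap n 47 x0 at hinge -0.002583850190939112 theta 0.0027255373953792546 yaw err 0.0028303110753490736 rms 0.0008582182755979028 z 0.09208257110264673 0.15224465444611157
  bar 30 [-0.002   0.0434  0.2001] [-0.0052 -0.0463  0.1556] [0.0058 0.0494 0.2054]
```

```bash
python3 look.py side s17 160 120 440 330
```

```text
18.55 [0.5867 0.079  0.1607] [1.0934 1.0695 0.1359] [ 0.0143 -0.3258  0.0158] 0.12286211971582033
```

View pics/s17c.png

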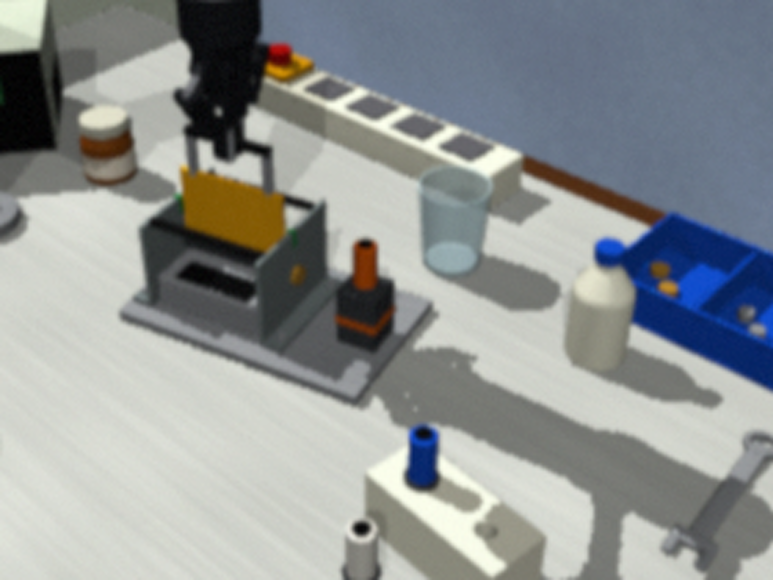

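The last picture shows what the task asks for: the probe home at (365,275), the flap upright and still gripped, and the blue spare in the rack with everything else in its place. I'm handing in.

```bash
python3 -c "
from h import *
print(bot.finish_job())"
```

```text
the job is handed in; nothing more can be done
None
```

I put the orange-headed probe fully home in its sleeve. Then I swung the flap up by its bar to its balance point and handed in at about 18.6 s, still gripping it there.

**Last checks**
- **Probe:** it came to a firm stop (17 N) at the height expected for the collar on the sleeve block, judging from where I gripped it in the rack. The pictures show it seated.
- **Flap:** the side camera gave an angle of 0 to -0.003 rad. The top camera gave -0.001 to +0.015 rad, but from few pixels. The flap was still and the wrist force was about 1–2 N.
- **Everything else:** the blue spare, the white look-alike and the other things in the final side view were where they started. The screwdriver was outside that view, and I didn't check it again.

**What disagreed**
- **TCP height:** the fingertips stood about 33 mm higher than the stated tool geometry implies. My first grasp therefore closed on top of the probe head and pressed it with about 17 N. The head wasn't moved; I corrected for the offset and the second grasp held.
- **Flap angle:** my first stop looked about 0.01–0.02 rad past upright, so I moved the bar back 1.5 mm.
- **Cameras:** the two disagreed by 2–4 mm on some positions. That is about what their stated calibration allows.

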